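# Seat the flanged bush and hold the cover flush on a tilted housing

## Task

Set the flanged steel bush flange-down in the round pocket of the green housing, which is clamped at a slant in the tilting stand, and let go of it. Then pick up the aluminium cover by its rib, lower it over the bush's neck and tilt it until it lies flush on the slanted face, square to the housing with its lower long edge against the ledge. Finish still gripping the rib and pressing the cover down with about 10 N, as if waiting for the screws to be driven; do not shift the housing's tilt or disturb the other things on the bench.

Things in the scene. Friction and masses are not known exactly. Their poses are not given: they have to be found in the camera images.
- bush: Turned steel flanged bush, about 110 g: a round flange 46 mm across and 5 mm thick with a plain round neck 22 mm across standing 20 mm above it (25 mm tall in all). It stands on the bench on its flange. Origin at the centre of the flange's flat underside; z runs up along the neck.
- cover: Flat aluminium cover plate, about 200 g, 80 mm (its x) by 140 mm (its y) and 5 mm thick, lying on the bench. A round hole 36 mm across goes through it at x = 0, y = -38 mm. On its top stands a straight grip rib, 50 mm long along x, 12 mm wide across y, centred at x = 0, y = +12 mm, its top 35 mm above the plate's underside. Origin at the centre of the underside; z up out of the rib side.
- seat (a point): Centre of the slanted 80 x 140 mm face of the green housing, about 97 mm above the bench. z points out of the face (up and towards the robot), x up the slope, y left along it. Along the lower edge a ledge stands 4 mm out of the face, its stop side at x = -40 mm: a cover in line against it has its origin here and parallel axes. Cover hole and pocket are then concentric.
- pocket (a point): Centre of the mouth of the round pocket in the same face, 50 mm across and 6 mm deep, at y = -38 mm from the face's centre. Same axes.
- seat_edge (a point): Middle of the upper edge of the same face, 40 mm up the slope from its centre; same axes.
- housing (a joint): Tilt of the housing in its stand about a level axis through the stand, 12 mm behind the face's centre: 0 would be face level, larger is steeper towards the robot, between about 0.26 and 0.56 rad. Clamped: it slips only beyond about 5 N m.
- stand: Dark steel tilting stand that carries the housing, fixed to the bench: base 120 mm by 200 mm, two cheeks 85 mm tall with clamp knobs at the ends of the housing. Origin under its centre on the bench; x points away from the robot side, up the slope.
- screwdriver: Bystander: screwdriver with a yellow handle lying on the bench near the robot. Leave alone.
- wrench: Bystander: flat steel wrench lying on the bench. Leave alone.
- oiler: Bystander: small white oil bottle, 48 mm across and 110 mm tall, standing to the left behind the stand. Leave alone.
- bobbin: Bystander: small steel bobbin, 22 mm across, 12 mm tall. Leave alone.
- collar: Bystander: plain steel ring, 34 mm across, 10 mm tall, no flange. Leave alone.
- spool: Bystander: spool of green thread, 60 mm across its foot, 100 mm tall, to the right behind the stand. Leave alone.
Things that resemble listed ones, but are neither listed nor needed, are in the scene too. Several things have the shape of the cover; the one meant has the colours described above.

How it is judged:
On the way, in this order (a step that is already met when the one before it is completed fails the run):
1. the bush lies flange-down in the pocket and is let go (z of bush in the frame of seat between -0.009 and -0.0035 m and x of bush in the frame of seat between -0.006 and 0.006 m and y of bush in the frame of seat between -0.044 and -0.032 m and angle between the z axis of bush and the z axis of seat, either way round below 0.12 rad and contact force between the fingers and bush below 0.1 N), for 0.2 s.
2. the cover lies flush on the face over the bush, against the ledge, held and pressed (angle between the z axis of cover and the z axis of seat, either way round below 0.035 rad and z of cover in the frame of seat between -0.003 and 0.0025 m and x of cover in the frame of seat between -0.006 and 0.004 m and y of cover in the frame of seat between -0.006 and 0.006 m and angle between the x axis of cover and the x axis of seat, either way round below 0.07 rad and contact force between cover and housing between 4 and 30 N and contact force between the fingers and cover above 2 N and z of the grasp point in the frame of cover below 0.047 m and y of the grasp point in the frame of cover between 0.004 and 0.02 m), for 0.2 s.
At the end, for the whole second after the job is handed in: Bush flange-down in the pocket, 3.5 mm or more deep. Cover on the face within 0.035 rad and 2.5 mm, within 4 mm of the ledge, 6 mm sideways, 0.07 rad of square; fingers still round its rib and it presses the housing with 4 to 30 N. Housing edge moved under 6 mm (all of step 2 and z of bush in the frame of seat between -0.009 and -0.0035 m and x of bush in the frame of seat between -0.006 and 0.006 m and y of bush in the frame of seat between -0.044 and -0.032 m and angle between the z axis of bush and the z axis of seat, either way round below 0.12 rad and distance of seat_edge from where it was at the start of the episode below 0.006 m); the arm keeps its last pose, push and grip.
It fails at once if another thing on the bench is pushed aside by more than 30 mm (distance of any of screwdriver, wrench, oiler, bobbin, collar, spool from where it was at the start of the episode above 0.03 m).
It also fails if it takes over 64 s, if anything falls off the work surface, if the arm or the gripper's body presses on something with over 40 N, if the wrist force passes 120 N, or if a joint passes its speed limit or range.

## Robot

A 6-joint arm with a two-finger parallel gripper is mounted at the origin on the work surface. World frame = base frame: x ahead of the robot, y to its left, z up, the work surface at z = 0. Lengths are in m, angles in rad, forces in N, time in s.
With the tool pointing down it reaches from about 0.35 to 0.875 m from the base axis. Payload 4.2 kg.
Tool frame: the origin (TCP) lies at the very end of the fingers, on their centre line; the grasp point (between the pads) lies 19 mm behind it (arm.grip_depth is the distance from the TCP to the grasp point, in m); z points along the fingers, y is the direction in which the jaws open and shut (so a half turn about z gives the same grasp; the last joint's range is limited). The gripper opens to 87 mm and grips with 3 to 60 N. Pads are 19 mm wide; open, the fingers measure 117 mm over their backs; the gripper's body (75 mm by 190 mm) begins 51 mm behind the grasp point.
Start: joints at [1.589, 0.385, 0.008, 0, -1.194, -0.259], TCP at [0.149, 0.607, 0.223] pointing down, gripper open.
Joint ranges: [-3.14, 3.14], [-1.21, 2.06], [-1.07, 1.41], [-3.16, 2.05], [-2.99, -0.16], [-3.1, 3.1]. Speed limits (rad/s): [2.79, 2.79, 3.14, 3.14, 3.14, 3.14].

## Interface

Orientations are given as a unit quaternion [x, y, z, w].
In Python, from cell import read_state, viewer, ticket, arm gives the robot as it stands.
- The arm moves only by the tool move_arm, never from a script. Its argument "steps" is one flat list of numbers, 7 for each row, row after row: the shift along the tool's x, y, z in mm, then the turn, a rotation vector about the tool's x, y, z in rad, then the opening, from -1 (shut) to 1 (fully open). In form: [tx, ty, tz, rx, ry, rz, fingers, tx, ty, tz, rx, ry, rz, fingers, ...]. A call has 1 to 20 rows; each row is the pose to reach, as a shift and turn from the pose commanded when the call began, along the tool's axes at that moment; what a row does not reach only later rows make up. A row lasts 1/12 s, in which the tool goes at most 41.7 mm and 7.16 degrees, less where a joint would pass 70% of its speed; a pose out of reach is approached as far as the arm can. A call with a gripper value outside its range is refused whole. The fingers move at their own pace and stop on an object; "newtons" is the grip in N (left out, the last holds). Time passes only in rows, so rows that repeat a pose let the fingers close. It gives the time, the measured TCP pose, the force and the opening at its end, in the units of the state.
- read_state(): the state, without advancing time (a new reading comes with each control period).
- viewer.snapshot(name): name is "scene" or "top"; returns a dict with "frame" (384x512x3 uint8, red, green, blue), "fx", "fy", "cx", "cy" (pixels), "R" (3x3) and "t" (3): a world point X has camera coordinates R X + t. Camera axes: x right, y down, z forward; pixel columns grow to the right and rows downward; lengths in m; the calibration is good to about 2 mm. A picture is of the moment at which its call begins. There is no depth.
- ticket.finish_job(): hands the job in, once; it reports no verdict.
The state is a dict: "time_s": time; "qpos": joint angles; "qd": joint speeds; "joint_torque": joint torques, N m; "eef_pos": TCP position; "orientation": TCP orientation; "force": force on the tool from outside, world axes, zero at the start; "torque": the same for the moment, N m; "gripper_width": opening from 0.0 (shut) to 1.0 (fully open).
Only numpy, scipy, OpenCV 4.12 (cv2) and the standard library are available. Lean on these libraries where they do the work, as an engineer would, in place of code of your own. Each camera call takes 0.05 s, during which the arm holds its last target.

## Working session

There is one attempt and no reset: what is moved stays moved. The work goes in short steps, Python scripts to look and compute and a tool call to move; the robot and the scene stay as the last step left them, time stands still between calls to the robot, and variables do not carry over. Pictures are saved under pics/ and viewed, and the job is handed in when it is done.

Besides the shell and the picture viewer there is one more tool, called by a JSON object that holds its "api" and its "payload". move_arm: Moves the arm, as the interface text tells. Its arguments: {"type":"object","properties":{"steps":{"type":"array"},"newtons":{"type":"number"}},"required":["steps"]}

```bash
ls; mkdir -p pics
python3 - <<'E'
from cell import read_state, viewer, ticket, arm
import cv2
print({k:v for k,v in read_state().items()})
print([a for a in dir(arm) if a[0]!='_'])
for n in ("scene","top"):
    s=viewer.snapshot(n)
    cv2.imwrite(f"pics/{n}0.png",cv2.cvtColor(s["frame"],cv2.COLOR_RGB2BGR))
    print(n,s["fx"],s["fy"],s["cx"],s["cy"],s["R"],s["t"])
E
```

```text
pics
{'time_s': 0.0, 'qpos': array([ 1.58859190e+00,  3.85544199e-01,  6.62777779e-03, -4.90556016e-04,
       -1.19397909e+00, -2.58598812e-01]), 'qd': array([ 0.00025118, -0.00057428, -0.00099335, -0.00065242,  0.00109058,
       -0.00084468]), 'joint_torque': array([ 7.34167406e-04, -3.90665174e+01,  1.87408054e+01,  4.22005177e+00,
        1.10649460e-02, -1.85468666e-04]), 'eef_pos': array([0.14889325, 0.60639149, 0.22146907]), 'orientation': array([ 9.92749031e-01, -1.20200696e-01, -8.12113340e-05,  1.07099263e-03]), 'force': array([-0.25065526, -0.50596552,  0.12554909]), 'torque': array([ 0.00479085, -0.02843545,  0.01696871]), 'gripper_width': 1.0000993996757868}
['Unreachable', 'grip_depth']
scene 351.9842582329898 351.9842582329898 255.0381752351349 187.8235545025344 [[-7.75926012e-01  6.30823874e-01 -2.51928479e-04]
 [ 3.46927211e-01  4.26393810e-01 -8.35362094e-01]
 [-5.26858932e-01 -6.48266579e-01 -5.49700016e-01]] [ 0.44908697 -0.07789607  1.29708732]
top 487.43810492318624 487.43810492318624 247.447300611129 191.0586168259211 [[-0.01268694 -0.99986996  0.00995495]
 [-0.998165    0.01207454 -0.05933661]
 [ 0.05920869 -0.01068948 -0.99818839]] [-0.10729985  0.51130448  1.47868705]
```

Run:
```python
import cv2
for n in ("scene","top"):
    a=cv2.imread(f"pics/{n}0.png"); cv2.imwrite(f"pics/{n}0b.png",cv2.resize(a,(800,600),interpolation=cv2.INTER_CUBIC))
```

```text
(no output)
```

View pics/scene0b.png

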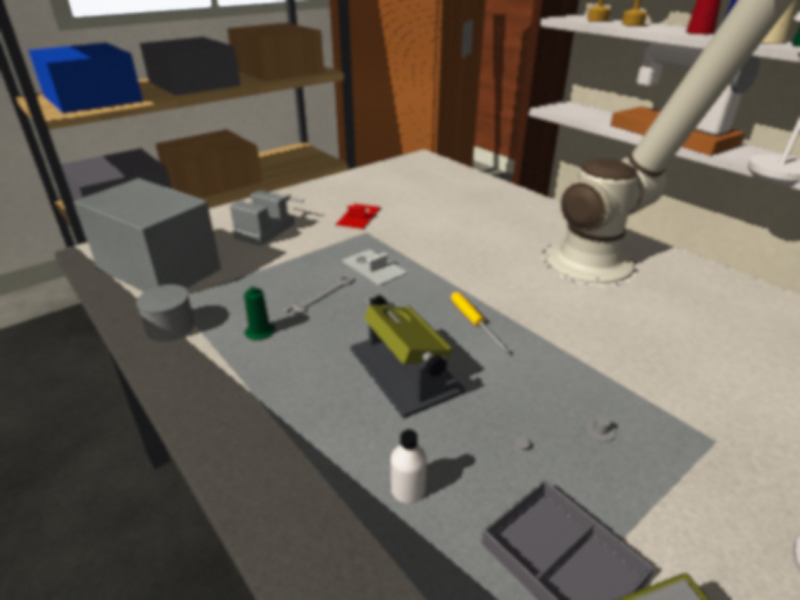

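View pics/top0b.png

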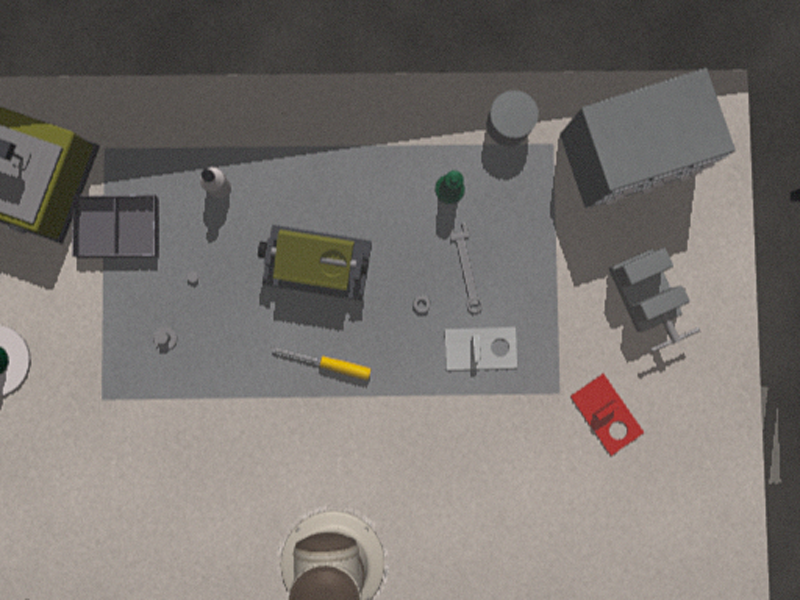

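The top view shows the bush at about (165,342) in the enlarged picture, the aluminium cover around (481,348) with its hole on the right, and the housing around (315,260). Next I'll zoom in on each of these.

```bash
cat > h.py <<'E'
from cell import read_state, viewer, ticket, arm
import numpy as np, cv2
from scipy.spatial.transform import Rotation as Rot
def snap(n): return viewer.snapshot(n)
def bgr(s): return cv2.cvtColor(s["frame"],cv2.COLOR_RGB2BGR)
def K(s): return np.array([[s["fx"],0,s["cx"]],[0,s["fy"],s["cy"]],[0,0,1.]])
def ray(s,uv):
    R=np.array(s["R"]);t=np.array(s["t"]);c=-R.T@t
    d=R.T@np.linalg.inv(K(s))@np.array([uv[0],uv[1],1.]);return c,d/np.linalg.norm(d)
def onz(s,uv,z):
    c,d=ray(s,uv);return c+d*(z-c[2])/d[2]
def onplane(s,uv,p,n):
    c,d=ray(s,uv);return c+d*((p-c)@n)/(d@n)
def proj(s,X):
    x=(np.atleast_2d(X)@np.array(s["R"]).T+np.array(s["t"]));return (x/x[:,2:])@K(s).T[:,:2]
def tri(s1,u1,s2,u2):
    P=[K(s)@np.c_[np.array(s["R"]),np.array(s["t"])] for s in (s1,s2)]
    X=cv2.triangulatePoints(P[0],P[1],np.array(u1,float).reshape(2,1),np.array(u2,float).reshape(2,1));return (X[:3]/X[3]).ravel()
def crop(s,name,u0,v0,u1,v1,k):
    a=bgr(s)[v0:v1,u0:u1];cv2.imwrite(name,cv2.resize(a,None,fx=k,fy=k,interpolation=cv2.INTER_CUBIC))
E
python3 - <<'E'
from h import *
t=snap("top");s=snap("scene")
A=[]
def c(s,u0,v0,w,h,W,H):
    return cv2.resize(bgr(s)[v0:v0+h,u0:u0+w],(W,H),interpolation=cv2.INTER_CUBIC)
top=np.hstack([c(t,160,138,90,65,400,289),c(t,275,200,70,50,400,289)])
bot=np.hstack([c(t,85,200,40,29,400,289),c(s,220,180,90,65,400,289)])
cv2.imwrite("pics/z1.png",np.vstack([top,bot]))
bot=np.hstack([c(s,210,150,60,43,400,289),c(s,365,255,40,29,400,289)])
cv2.imwrite("pics/z2.png",bot)
E
```

```text
(no output)
```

View pics/z1.png

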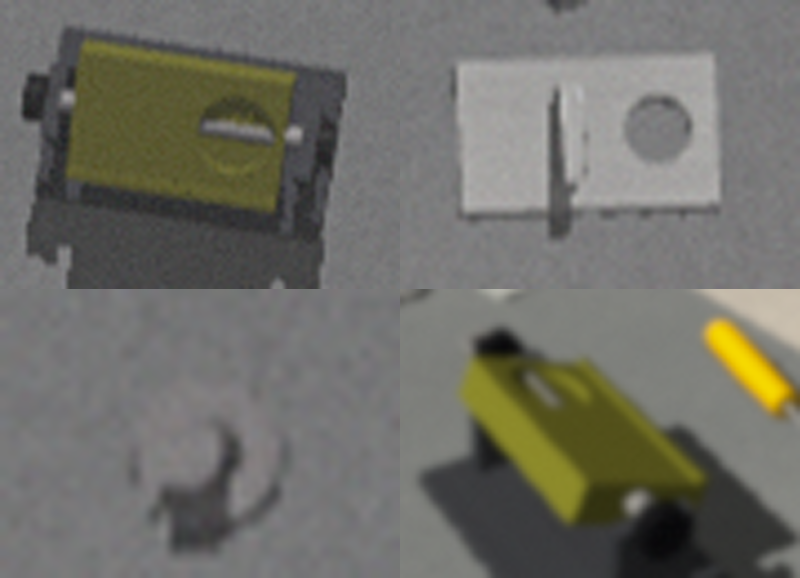

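View pics/z2.png

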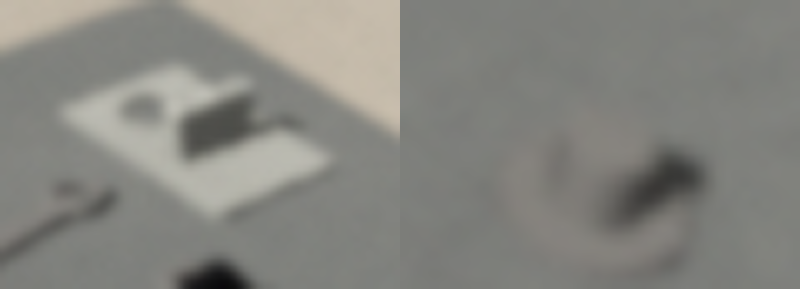

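Run:
```python
from h import *
def avg(n,k=6):
    ss=[snap(n) for _ in range(k)]; f=np.mean([x["frame"].astype(float) for x in ss],0)
    d=dict(ss[0]); d["frame"]=f.round().astype(np.uint8); return d,f
t,tf=avg("top");s,sf=avg("scene")
import pickle;pickle.dump((t,s,tf,sf),open("avg0.pkl","wb"))
def c(f,u0,v0,w,h,W,H):
    a=f[v0:v0+h,u0:u0+w,::-1].mean(2);lo,hi=np.percentile(a,1),np.percentile(a,99)
    a=np.clip((a-lo)/(hi-lo)*255,0,255).astype(np.uint8);return cv2.resize(a,(W,H),interpolation=cv2.INTER_CUBIC)
cv2.imwrite("pics/b1.png",np.hstack([c(tf,90,200,32,32,400,400),c(sf,368,255,32,32,400,400)]))
cv2.imwrite("pics/hs.png",np.hstack([c(sf,225,180,70,60,700,600)]))
cv2.imwrite("pics/ht.png",np.hstack([c(tf,160,140,80,60,800,600)]))
```

```text
(no output)
```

View pics/b1.png

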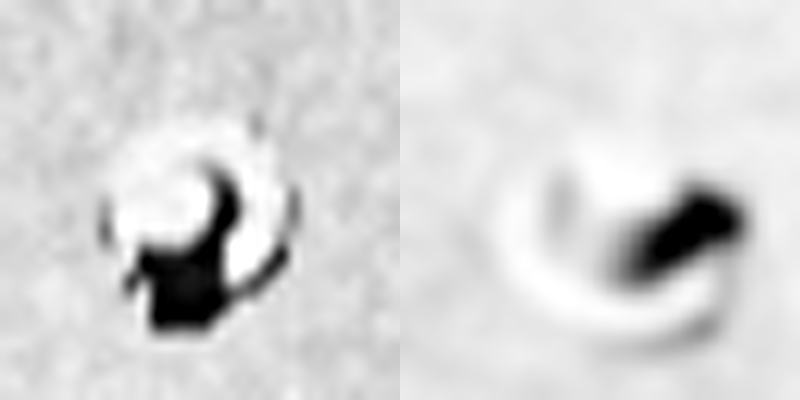

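View pics/hs.png

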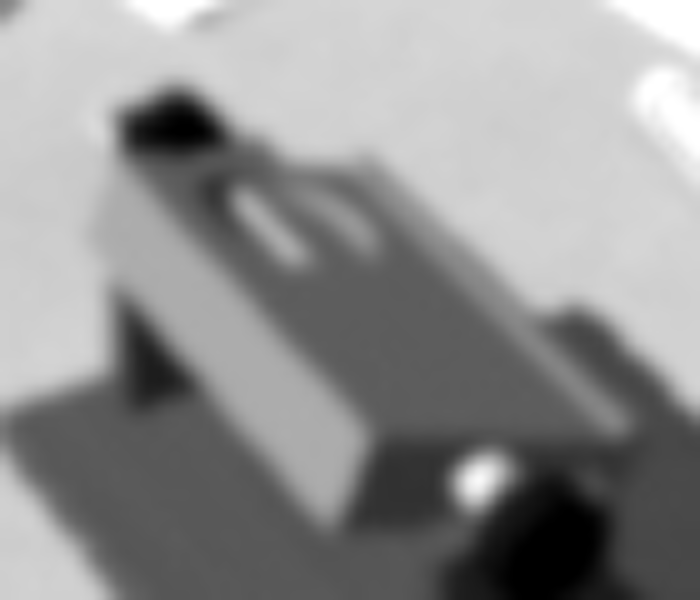

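View pics/ht.png

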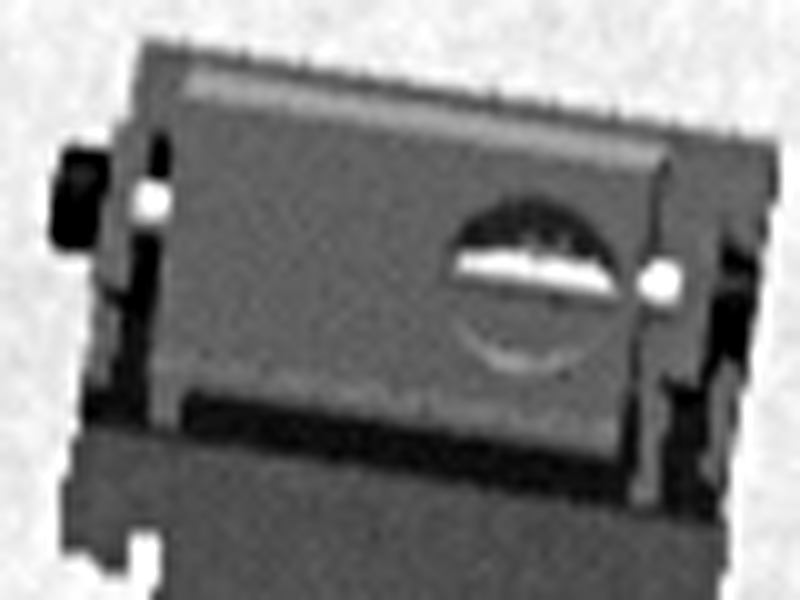

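Bush: in the top view the flange is about 16 px wide, centred near px (105.7,217). Housing: the top view shows the face's upper edge running from (178,149.5) to (226,157), with the pocket mouth near (213,168). Next I'll fit these edges to sub-pixel accuracy.

```bash
cat >> h.py <<'E'
from scipy.ndimage import map_coordinates
def edge(f,p,q,half=3,n=40,trim=0.12,w=0.8):
    """refine edge near segment p-q; returns line points & signed gradient, rms"""
    g=f.mean(2) if f.ndim==3 else f
    p=np.array(p,float);q=np.array(q,float);d=(q-p)/np.linalg.norm(q-p);nn=np.array([-d[1],d[0]])
    pts=[]
    off=np.arange(-half,half+1e-6,0.1)
    for a in np.linspace(trim,1-trim,n):
        c=p+(q-p)*a; P=c[:,None]+nn[:,None]*off
        pr=sum(map_coordinates(g,[P[1]+d[1]*k,P[0]+d[0]*k],order=1) for k in (-1.5,-.75,0,.75,1.5))/5
        pts.append((c,pr))
    return pts,off,nn
E
python3 - <<'E'
from h import *;import pickle
t,s,tf,sf=pickle.load(open("avg0.pkl","rb"))
Z=lambda u0,v0,k,P:[(u0+(a+.5)/k-.5,v0+(b+.5)/k-.5) for a,b in P]
L={"t_up":(tf,Z(160,140,10,[(180,97),(660,168)])),
"t_low":(tf,Z(160,140,10,[(185,375),(620,440)])),
"t_left":(tf,Z(160,140,10,[(180,100),(160,370)])),
"t_right":(tf,Z(160,140,10,[(660,170),(625,440)])),
"s_up":(sf,Z(225,180,10,[(125,165),(370,432)])),
"s_left":(sf,Z(225,180,10,[(370,435),(610,440)])),
"s_ledge":(sf,Z(225,180,10,[(370,175),(612,430)]))}
for k,(f,(p,q)) in L.items():
    pts,off,nn=edge(f,p,q)
    m=np.mean([x[1] for x in pts],0)
    print(k,np.round(p,1),np.round(q,1),nn.round(2));print("  ",m[::5].round(0).astype(int).tolist())
E
```

```text
t_up [177.6 149.2] [225.6 156.4] [-0.15  0.99]
   [82, 88, 93, 95, 94, 90, 85, 80, 77, 76, 76, 76, 76]
t_low [178. 177.] [221.6 183.6] [-0.15  0.99]
   [75, 76, 77, 79, 80, 80, 78, 75, 70, 65, 58, 53, 51]
t_left [177.6 149.6] [175.6 176.6] [-1.   -0.07]
   [76, 76, 76, 76, 76, 77, 77, 76, 71, 67, 66, 68, 70]
t_right [225.6 156.6] [222.  183.6] [-0.99 -0.13]
   [82, 85, 87, 87, 84, 78, 74, 74, 75, 76, 76, 76, 76]
s_up [237. 196.] [261.6 222.8] [-0.74  0.68]
   [61, 62, 64, 67, 71, 78, 85, 93, 99, 103, 105, 106, 106]
s_left [261.6 223. ] [285.6 223.6] [-0.02  1.  ]
   [64, 63, 63, 62, 60, 57, 54, 52, 51, 53, 56, 60, 63]
s_ledge [261.6 197. ] [285.8 222.6] [-0.73  0.69]
   [98, 94, 91, 89, 88, 86, 84, 80, 76, 71, 67, 65, 64]
```

```bash
cat > seat.py <<'E'
from h import *;import pickle
from scipy.optimize import least_squares
t,s,tf,sf=pickle.load(open("avg0.pkl","rb"))
Z=lambda u0,v0,k,P:[(u0+(a+.5)/k-.5,v0+(b+.5)/k-.5) for a,b in P]
# cam, endpoints, offset, model endpoints
L={"t_up":(t,Z(160,140,10,[(180,97),(660,168)]),0.0,[(40,70,0),(40,-70,0)]),
"t_left":(t,Z(160,140,10,[(180,100),(160,370)]),1.0,[(40,70,0),(-40,70,0)]),
"t_right":(t,Z(160,140,10,[(660,170),(625,440)]),-.6,[(40,-70,0),(-40,-70,0)]),
"t_ledge":(t,Z(160,140,10,[(185,375),(620,440)]),-1.6,[(-40,60,0),(-40,-60,0)]),
"s_up":(s,Z(225,180,10,[(125,165),(370,432)]),0,[(40,-60,0),(40,60,0)]),
"s_left":(s,Z(225,180,10,[(370,435),(610,440)]),-.5,[(40,70,0),(-40,70,0)]),
"s_ledge":(s,Z(225,180,10,[(370,175),(612,430)]),1.0,[(-40,-60,0),(-40,60,0)])}
def Rs(yaw,tilt): return Rot.from_euler("ZY",[yaw,-tilt]).as_matrix()  # x up slope
def res(p,full=False):
    R=Rs(p[3],p[4]);out=[];nm=[]
    for k,(c,(a,b),o,M) in L.items():
        a=np.array(a);b=np.array(b);d=(b-a)/np.linalg.norm(b-a);n=np.array([-d[1],d[0]])
        for m in M:
            u=proj(c,R@(np.array(m)/1000.)+p[:3])[0]; out.append((u-a)@n-o);nm.append(k)
    c0=R@np.array([0,-.038,0])+p[:3]
    out+=[0.5*(p[2]-.097)/.001*.5]
    return (np.array(out),nm) if full else np.array(out)
if __name__=="__main__":
    r=least_squares(res,[.65,.0,.097,-.1,.4],x_scale=[.1,.1,.1,1,1])
    print(r.x.round(4)); o,nm=res(r.x,True)
    for a,b in zip(nm,o): print(a,b.round(2))
    print(o[-1]); J=r.jac;print("sd(1px)",np.sqrt(np.diag(np.linalg.inv(J.T@J))).round(4))
    R=Rs(r.x[3],r.x[4]);pk=R@np.array([0,-.038,0])+r.x[:3];print("pocket",pk,proj(t,pk),proj(s,pk), "axis height", r.x[2]-.012*np.cos(r.x[4]))
E
python3 seat.py
```

```text
[ 0.5809  0.0239  0.0959 -0.1639  0.4141]
t_up -0.43
t_up -0.19
t_left -0.98
t_left -0.4
t_right 0.54
t_right 0.62
t_ledge -0.06
t_ledge 0.07
s_up -0.11
s_up -0.3
s_left -0.01
s_left 0.34
s_ledge 0.37
s_ledge -0.8
-0.2770869776326998
sd(1px) [0.0012 0.0013 0.0017 0.0153 0.0299]
pocket [ 0.57469087 -0.0136063   0.09589165] [[213.04049189 167.60544367]] [[253.02423746 200.99828613]] axis height 0.0849058453857689
```

Run:
```python
from h import *;import pickle
t,s,tf,sf=pickle.load(open("avg0.pkl","rb"))
p=onz(t,(105.5,216.4),.005);print("bush",p)
q=onz(t,(90+(170+.5)/12.5-.5,200+207.5/12.5-.5),.025);print("neck",q)
P=p.copy()
ang=np.linspace(0,2*np.pi,64,endpoint=False)
def ov(cam,f,u0,v0,w,k,ctrs):
    a=f[v0:v0+w,u0:u0+w].mean(2);lo,hi=np.percentile(a,1),np.percentile(a,99)
    im=cv2.cvtColor(cv2.resize(np.clip((a-lo)/(hi-lo)*255,0,255).astype(np.uint8),None,fx=k,fy=k,interpolation=cv2.INTER_CUBIC),cv2.COLOR_GRAY2BGR)
    for (c,r,col) in ctrs:
        uv=proj(cam,np.c_[c[0]+r*np.cos(ang),c[1]+r*np.sin(ang),0*ang+c[2]])
        for u in uv: cv2.circle(im,tuple(int(x) for x in ((u-[u0,v0]+.5)*k-.5)),1,col,-1)
    return im
C=[((p[0],p[1],.005),.023,(0,0,255)),((p[0],p[1],.0),.023,(0,128,255)),((p[0],p[1],.025),.011,(0,255,0))]
cv2.imwrite("pics/b2.png",np.hstack([ov(t,tf,90,200,32,12.5,C),ov(s,sf,368,255,32,12.5,C)]))
```

```text
bush [0.43792628 0.32293793 0.005     ]
neck [0.4387044  0.32446975 0.025     ]
```

View pics/b2.png

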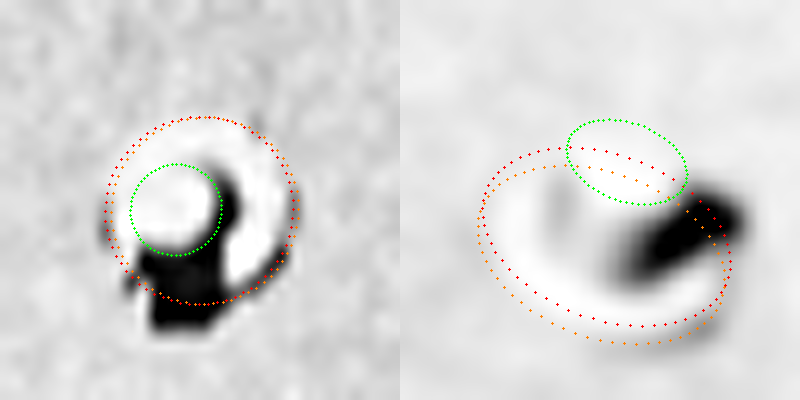

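```bash
cat >> h.py <<'E'
def Rdown(yaw): # tool x at yaw, z down
    return np.array([[np.cos(yaw),np.sin(yaw),0],[np.sin(yaw),-np.cos(yaw),0],[0,0,-1.]])
def Rs(yaw,tilt): return Rot.from_euler("ZY",[yaw,-tilt]).as_matrix()
def Rtool(yaw,tilt):
    R=Rs(yaw,tilt);return np.c_[R[:,0],-R[:,1],-R[:,2]]
def cur():
    st=read_state();return np.array(st["eef_pos"]),Rot.from_quat(st["orientation"]).as_matrix(),st
def delta(pos,R):
    p,R0,st=cur();return (R0.T@(np.array(pos)-p)*1000).round(1),Rot.from_matrix(R0.T@R).as_rotvec().round(4)
E
python3 - <<'E'
from h import *
p,R,st=cur();print(p,R.round(3),st["time_s"])
print(delta([.438,.323,.09],Rdown(-.164)),delta([.438,.323,.09],Rdown(-.164-np.pi/2)),delta([.438,.323,.09],Rdown(-.164+np.pi/2)))
from cell import viewer
t=snap("top");print(proj(t,p))
E
```

```text
[0.149014   0.60696074 0.22254501] [[ 0.971 -0.238 -0.   ]
 [-0.238 -0.971  0.   ]
 [-0.    -0.    -1.   ]] 0.8
(array([348.4, 206.8, 132.5]), array([-0.    ,  0.    , -0.0768])) (array([348.4, 206.8, 132.5]), array([0.   , 0.   , 1.494])) (array([348.4, 206.8, 132.5]), array([-0.    ,  0.    , -1.6476]))
[[-28.95790195 329.16799611]]
```

{"api": "move_arm", "payload": {"steps": [348, 207, 100, 0, 0, 1.49, 1, 348, 207, 100, 0, 0, 1.49, 1, 348, 207, 100, 0, 0, 1.49, 1, 348, 207, 100, 0, 0, 1.49, 1, 348, 207, 100, 0, 0, 1.49, 1, 348, 207, 100, 0, 0, 1.49, 1, 348, 207, 100, 0, 0, 1.49, 1, 348, 207, 100, 0, 0, 1.49, 1, 348, 207, 100, 0, 0, 1.49, 1, 348, 207, 100, 0, 0, 1.49, 1, 348, 207, 100, 0, 0, 1.49, 1, 348, 207, 100, 0, 0, 1.49, 1, 348, 207, 100, 0, 0, 1.49, 1, 348, 207, 100, 0, 0, 1.49, 1, 348, 207, 100, 0, 0, 1.49, 1, 348, 207, 100, 0, 0, 1.49, 1]}}

```text
time_s: 2.18
eef_pos: [0.4373, 0.3235, 0.1228]
orientation: [-0.649, 0.76, 0.0, 0.0]
force: [0.4, -1.0, 0.4]
gripper_width: 0.998
```

Run:
```python
from h import *
p,R,st=cur();print(p,R.round(3),st["time_s"],st["qpos"].round(3))
print(delta([.438,.323,.009],Rdown(-.164-np.pi/2)))
t=snap("top");crop(t,"pics/g1.png",60,180,160,255,8)
s=snap("scene");crop(s,"pics/g2.png",330,200,430,275,8)
```

```text
[0.43734658 0.32347799 0.12276001] [[-0.157 -0.988  0.   ]
 [-0.988  0.157  0.   ]
 [-0.    -0.    -1.   ]] 2.1833 [ 0.935  0.344 -0.331  0.    -0.896 -1.092]
(array([  0.4,  -0.7, 113.8]), array([-0.0002,  0.0004,  0.0068]))
```

View pics/g2.png

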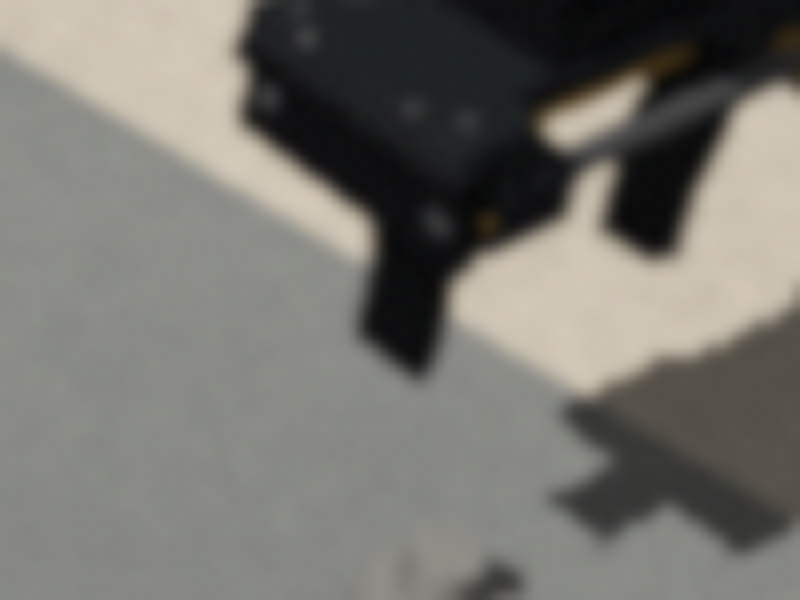

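The scene view shows both fingertips open above the bush, which sits at the bottom near (430,575). Next I'll descend and centre the bush along the first axis.

{"api": "move_arm", "payload": {"steps": [0, 0, 35, 0, 0, 0.007, 1, 0, 0, 70, 0, 0, 0.007, 1, 0, 0, 95, 0, 0, 0.007, 1, 0, 0, 108, 0, 0, 0.007, 1, 0, 0, 113, 0, 0, 0.007, 1, 0, 0, 113, 0, 0, 0.007, 1, 0, 0, 113, 0, 0, 0.007, -1, 0, 0, 113, 0, 0, 0.007, -1, 0, 0, 113, 0, 0, 0.007, -1, 0, 0, 113, 0, 0, 0.007, -1, 0, 0, 113, 0, 0, 0.007, -1, 0, 0, 113, 0, 0, 0.007, -1, 0, 0, 113, 0, 0, 0.007, -1, 0, 0, 113, 0, 0, 0.007, -1, 0, 0, 113, 0, 0, 0.007, -1], "newtons": 8}}

```text
time_s: 3.53
eef_pos: [0.4376, 0.3229, 0.0096]
orientation: [-0.646, 0.764, -0.0, -0.0]
force: [-0.9, -0.1, 0.6]
gripper_width: 0.402
```

{"api": "move_arm", "payload": {"steps": [0, 0, 0, 0, 0, 0, -1, 0, 0, 0, 0, 0, 0, -1, 0, 0, 0, 0, 0, 0, -1, 0, 0, 0, 0, 0, 0, -1, 0, 0, 0, 0, 0, 0, -1]}}

```text
time_s: 3.95
eef_pos: [0.4377, 0.323, 0.0095]
orientation: [-0.646, 0.764, -0.0, 0.0]
force: [1.3, -0.4, 0.1]
gripper_width: 0.252
```

{"api": "move_arm", "payload": {"steps": [0, 0, 0, 0, 0, 0, 0.1, 0, 0, 0, 0, 0, 0, 0.1, 0, 0, 0, 0, 0, 0, 0.1, 0, 0, 0, 0, 0, 0, 0.1, 0, 0, 0, 0, 0, -1.57, 0.1, 0, 0, 0, 0, 0, -1.57, 0.1, 0, 0, 0, 0, 0, -1.57, 0.1, 0, 0, 0, 0, 0, -1.57, 0.1, 0, 0, 0, 0, 0, -1.57, 0.1, 0, 0, 0, 0, 0, -1.57, 0.1, 0, 0, 0, 0, 0, -1.57, 0.1, 0, 0, 0, 0, 0, -1.57, 0.1, 0, 0, 0, 0, 0, -1.57, 0.1, 0, 0, 0, 0, 0, -1.57, 0.1, 0, 0, 0, 0, 0, -1.57, 0.1, 0, 0, 0, 0, 0, -1.57, 0.1, 0, 0, 0, 0, 0, -1.57, 0.1, 0, 0, 0, 0, 0, -1.57, 0.1, 0, 0, 0, 0, 0, -1.57, 0.1, 0, 0, 0, 0, 0, -1.57, 0.1]}}

```text
time_s: 5.62
eef_pos: [0.4376, 0.3229, 0.0095]
orientation: [0.996, -0.085, -0.0, 0.0]
force: [-0.4, -0.8, 0.2]
gripper_width: 0.551
```

{"api": "move_arm", "payload": {"steps": [0, 0, 0, 0, 0, 0, -1, 0, 0, 0, 0, 0, 0, -1, 0, 0, 0, 0, 0, 0, -1, 0, 0, 0, 0, 0, 0, -1, 0, 0, 0, 0, 0, 0, -1, 0, 0, 0, 0, 0, 0, -1, 0, 0, 0, 0, 0, 0, -1, 0, 0, 0, 0, 0, 0, -1], "newtons": 30}}

```text
time_s: 6.28
eef_pos: [0.4377, 0.3231, 0.0096]
orientation: [0.996, -0.084, 0.0, -0.0]
force: [0.6, 0.1, 0.1]
gripper_width: 0.243
```

Run:
```python
from h import *
p,R,st=cur();print(p,R.round(3),st["time_s"],st["qpos"].round(3),st["gripper_width"])
S=np.array([0.5809,0.0239,0.0959]);yaw,tilt=-.1639,.4141
Q=Rs(yaw,tilt); 
for h in (.06,):
  tgt=S+Q@np.array([0,-.038,h]); print("above",tgt,delta(tgt,Rtool(yaw,tilt)))
```

```text
[0.43772408 0.32305186 0.0095805 ] [[ 0.986 -0.167  0.   ]
 [-0.167 -0.986  0.   ]
 [ 0.    -0.    -1.   ]] 6.2833 [ 0.934  0.5   -0.439  0.    -0.632  0.469] 0.2432020426504204
above [ 0.55088122 -0.00965156  0.15082873] (array([ 167.2,  309.1, -141.3]), array([ 0.0005,  0.4139, -0.0039]))
```

{"api": "move_arm", "payload": {"steps": [0, 0, -15, 0, 0, 0, -1, 0, 0, -45, 0, 0, 0, -1, 0, 0, -80, 0, 0, 0, -1, 30, 30, -115, 0, 0.05, 0, -1, 60, 65, -140, 0, 0.12, 0, -1, 90, 100, -142, 0, 0.19, 0, -1, 110, 135, -142, 0, 0.26, 0, -1, 130, 170, -142, 0, 0.33, 0, -1, 150, 205, -142, 0, 0.39, 0, -1, 167, 240, -142, 0, 0.414, -0.004, -1, 167, 270, -141, 0, 0.414, -0.004, -1, 167, 295, -141, 0, 0.414, -0.004, -1, 167, 309, -141, 0, 0.414, -0.004, -1, 167, 309, -141, 0, 0.414, -0.004, -1, 167, 309, -141, 0, 0.414, -0.004, -1]}}

```text
time_s: 7.53
eef_pos: [0.5504, -0.0104, 0.1505]
orientation: [0.975, -0.081, 0.205, 0.017]
force: [0.5, 0.4, -1.4]
gripper_width: 0.245
```

Run:
```python
from h import *
p,R,st=cur();print(p,st["time_s"],st["gripper_width"],st["force"])
S=np.array([0.5809,0.0239,0.0959]);yaw,tilt=-.1639,.4141
Q=Rs(yaw,tilt);print("in seat mm",(Q.T@(p-S)*1000).round(1),delta(p,Rtool(yaw,tilt)))
t=snap("top");crop(t,"pics/p1.png",160,130,260,205,8)
s=snap("scene");crop(s,"pics/p2.png",210,160,310,235,8)
b=p+R[:,2]*.0096; print(proj(t,b),proj(s,b))
```

```text
[ 0.55035581 -0.01042558  0.15050153] 7.5333 0.24484509127950618 [ 0.47665518  0.42285022 -1.39139732]
in seat mm [ -0.5 -38.8  59.9] (array([0., 0., 0.]), array([ 0.0015,  0.0002, -0.001 ]))
[[211.21347935 173.13466703]] [[259.58836501 184.53006842]]
```

View pics/p1.png

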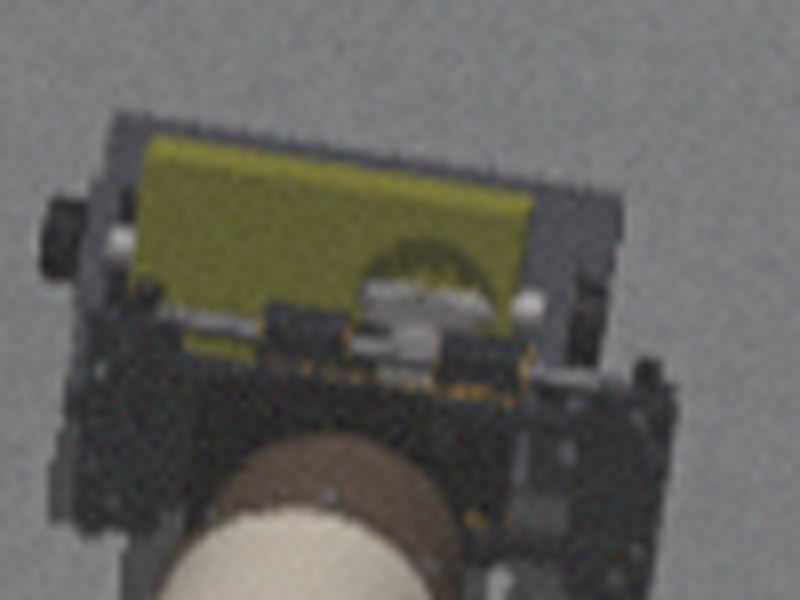

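View pics/p2.png

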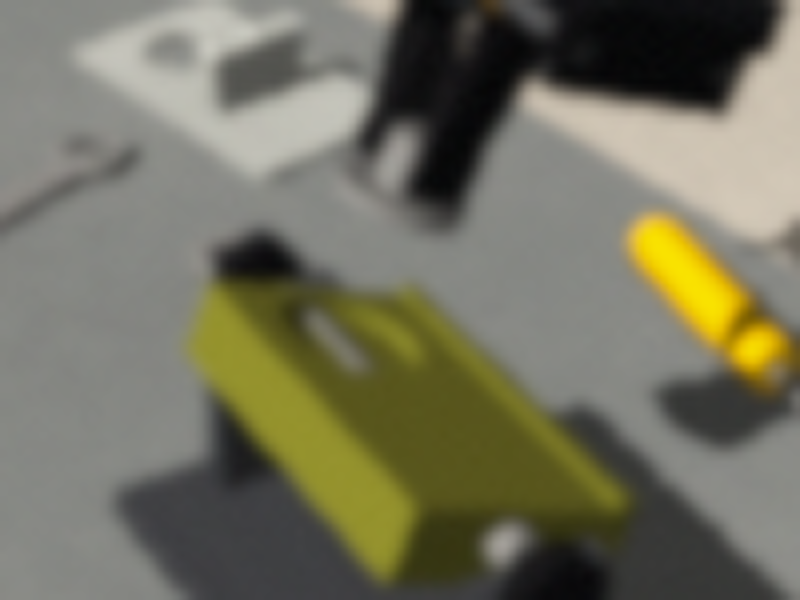

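The top and scene views show the bush held square above the pocket, with the flange where it was predicted (scene crop about (395,195)). Next I'll descend to just above the face.

{"api": "move_arm", "payload": {"steps": [0.5, -0.8, 15, 0, 0, 0, -1, 0.5, -0.8, 30, 0, 0, 0, -1, 0.5, -0.8, 40, 0, 0, 0, -1, 0.5, -0.8, 44, 0, 0, 0, -1, 0.5, -0.8, 44, 0, 0, 0, -1]}}

```text
time_s: 8.05
eef_pos: [0.5697, -0.0111, 0.1134]
orientation: [0.976, -0.08, 0.201, 0.018]
force: [0.2, 0.6, -0.9]
gripper_width: 0.244
```

Run:
```python
from h import *
p,R,st=cur();print(p,st["time_s"],st["gripper_width"],st["force"])
S=np.array([0.5809,0.0239,0.0959]);yaw,tilt=-.1639,.4141
Q=Rs(yaw,tilt);print("in seat mm",(Q.T@(p-S)*1000).round(1))
t=snap("top");s=snap("scene")
def c(s,u0,v0,w,h,W,H):
    return cv2.resize(bgr(s)[v0:v0+h,u0:u0+w],(W,H),interpolation=cv2.INTER_CUBIC)
a=c(t,190,145,40,60,400,600);b=c(s,230,170,40,60,400,600)
b0=p+R[:,2]*.0096
ang=np.linspace(0,2*np.pi,48,endpoint=False)
for cam,im,u0,v0 in ((t,a,190,145),(s,b,230,170)):
  for r,h,col in ((.023,0,(0,0,255)),(.011,.025,(0,255,0))):
    P=b0+(R@np.c_[r*np.cos(ang),r*np.sin(ang),0*ang-h].T).T
    for u in proj(cam,P): cv2.circle(im,tuple(int(x) for x in ((u-[u0,v0]+.5)*10)),1,col,-1)
  P=S+(Q@np.c_[.025*np.cos(ang),.025*np.sin(ang)-.038,0*ang].T).T
  for u in proj(cam,P): cv2.circle(im,tuple(int(x) for x in ((u-[u0,v0]+.5)*10)),1,(255,0,255),-1)
cv2.imwrite("pics/p3.png",np.hstack([a,b]))
```

```text
[ 0.56969968 -0.01106838  0.11341198] 8.05 0.2441050762918162 [ 0.18236115  0.56452514 -0.87475676]
in seat mm [  2.2 -36.3  18.2]
```

View pics/p3.png

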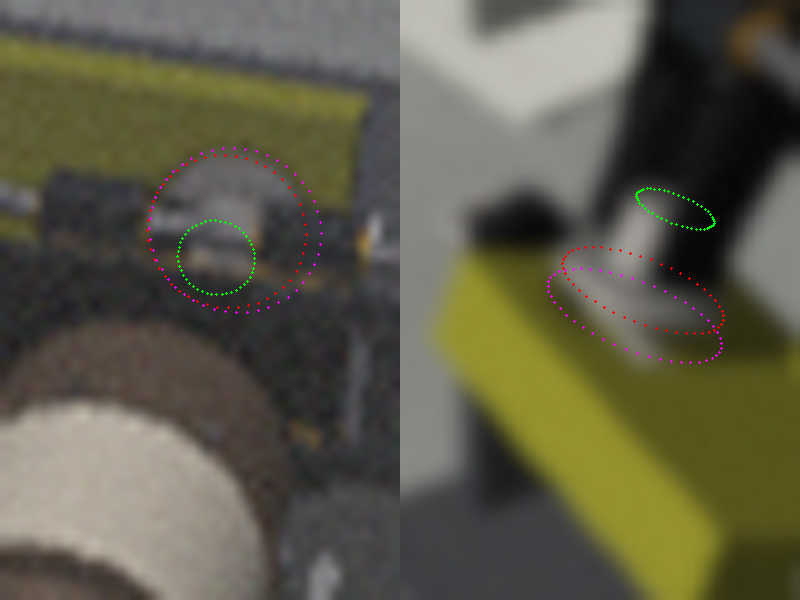

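```bash
cat > st.py <<'E'
from h import *
import sys
S=np.array([0.5809,0.0239,0.0959]);yaw,tilt=-.1639,.4141
Q=Rs(yaw,tilt)
def rep():
    p,R,st=cur();print(p.round(4),round(st["time_s"],2),"w",round(st["gripper_width"],3),"F_seat",(Q.T@st["force"]).round(1),"T",(Q.T@st["torque"]).round(2))
    print("in seat mm",(Q.T@(p-S)*1000).round(1),"rot err",delta(p,Rtool(yaw,tilt))[1])
if __name__=="__main__": rep()
E
python3 st.py
```

```text
[ 0.5701 -0.0105  0.1147] 8.15 w 0.247 F_seat [-0.2  0.7 -1.1] T [0.04 0.93 0.04]
in seat mm [  3.  -35.7  19.2] rot err [0.0006 0.0047 0.0008]
```

{"api": "move_arm", "payload": {"steps": [0, 0, 0, 0, 0, 0, -1, 0, 0, 0, 0, 0, 0, -1, 0, 0, 0, 0, 0, 0, -1]}}

```text
time_s: 8.4
eef_pos: [0.5697, -0.0109, 0.1149]
orientation: [0.976, -0.08, 0.203, 0.017]
force: [0.3, -0.7, -1.2]
gripper_width: 0.239
```

```bash
python3 st.py; python3 -c "
from h import *
st=read_state();print(st['qpos'].round(4),st['qd'].round(3),st['joint_torque'].round(1))"
```

```text
[ 0.5697 -0.0109  0.1149] 8.4 w 0.239 F_seat [-0.1 -0.6 -1.3] T [-0.05  0.94 -0.01]
in seat mm [  2.7 -36.1  19.5] rot err [0.0012 0.0046 0.0008]
[ 0.1927  0.2302 -0.877   1.0692 -0.1605  0.1785] [-0.005  0.002 -0.004  0.004 -0.    -0.002] [  0.  -26.2  13.9   1.1   0.2  -0. ]
```

```bash
cat > kin.py <<'E'
from h import *
from scipy.optimize import least_squares
D=[([1.58859,.385544,.006628,-.00049,-1.193979,-.2586],[.14895,.6067,.2222],None),
([.935,.344,-.331,0,-.896,-1.092],[.43735,.32348,.12276],None),
([.934,.5,-.439,0,-.632,.469],[.43772,.32305,.00958],None),
([.1927,.2302,-.877,1.0692,-.1605,.1785],[.5697,-.0109,.1149],[.976,-.08,.203,.017])]
ry=lambda a:Rot.from_euler("y",a).as_matrix();rx=lambda a:Rot.from_euler("x",a).as_matrix();rz=lambda a:Rot.from_euler("z",a).as_matrix()
def fk(k,q,s4=1,s6=1):
    r0,e,h,a2,b,a3,L=k
    R=rz(q[0]);p=R@np.array([r0,-e,h]);R=R@ry(q[1]);p=p+R@np.array([0,0,a2]);R=R@ry(-q[2]);p=p+R@np.array([0,0,b])
    R=R@rx(s4*q[3]);p=p+R@np.array([a3,0,0]);R=R@ry(-q[4]);p=p+R@np.array([L,0,0]);R=R@rx(s6*q[5])
    # tool z along x of this frame
    return p,R
if __name__=="__main__":
  for s4 in (1,-1):
    f=lambda k:np.concatenate([fk(k,q,s4)[0]-p for q,p,_ in D]+[0.01*(np.array(k)-[0,.16,.4,.4,0,.4,.25])])
    r=least_squares(f,[0,.16,.4,.4,0,.4,.25]);print(s4,r.x.round(4),(r.fun[:12]*1000).round(1))
    p,R=fk(r.x,D[3][0],s4);print(R[:,0],Rot.from_quat(D[3][2]).as_matrix()[:,2])
E
python3 kin.py
```

```text
1 [ 0.0592  0.1698  0.4394  0.5403 -0.0157  0.3736  0.5736] [ 10.4  -1.3  -8.6   9.9  -3.4   5.9  11.6  -1.   19.6 -13.5  28.3 -16.9]
[ 0.33895589  0.20890556 -0.91731531] [ 0.39334955 -0.06563289 -0.91704332]
-1 [0.1686 0.1368 0.356  0.3501 0.0132 0.3115 0.3709] [-22.9 -10.5 -15.7  -7.7  28.2   7.6 -11.9  22.6  39.1  -5.6 -71.4 -31. ]
[ 0.39262667 -0.06615832 -0.91731531] [ 0.39334955 -0.06563289 -0.91704332]
```

```bash
cat > kin2.py <<'E'
from kin import *
def fk(k,q):
    r0,e,h,a2,b,a3,L,e2,b2=k
    R=rz(q[0]);p=R@np.array([r0,-e,h]);R=R@ry(q[1]);p=p+R@np.array([0,0,a2]);R=R@ry(-q[2]);p=p+R@np.array([0,0,b])
    R=R@rx(-q[3]);p=p+R@np.array([a3,-e2,b2]);R=R@ry(-q[4]);p=p+R@np.array([L,0,0]);R=R@rx(q[5])
    return p,R
P0=np.array([0,.0,.35,.4,0,.4,.25,.16,0])
def fit(D):
    f=lambda k:np.concatenate([fk(k,q)[0]-p for q,p,_ in D]+[0.003*(np.array(k)-P0)])
    return least_squares(f,P0)
if __name__=="__main__":
    r=fit(D);print(r.x.round(4),(r.fun[:3*len(D)]*1000).round(1))
E
python3 kin2.py
```

```text
[-1.000e-03 -1.000e-04  1.612e-01  5.653e-01  4.000e-04  4.229e-01
  3.066e-01  1.599e-01 -0.000e+00] [-0.  0.  0.  0. -0. -0. -0. -0.  0.  0.  0. -0.]
```

```bash
cat > ik.py <<'E'
from kin2 import *
KK=fit(D).x
lo=np.array([-3.14,-1.21,-1.07,-3.16,-2.99,-3.1]);hi=np.array([3.14,2.06,1.41,2.05,-.16,3.1])
# tool frame from link frame: tool z = link x ; calibrate with sample: yaw= q1+q6-pi/2 when down
def toolR(R): 
    return R@M
_q=D[0][0];_R=fk(KK,_q)[1];M=_R.T@Rot.from_quat([.992749,-.1202,-.00008,.00107]).as_matrix()
M=np.round(M)
def ik(pos,Rt,q0):
    f=lambda q:np.concatenate([(fk(KK,q)[0]-pos)*10,(toolR(fk(KK,q)[1])-Rt).ravel()])
    r=least_squares(f,np.clip(q0,lo+.01,[3.1,2,1.4,2,3,3.1]),bounds=(lo-[0,.0,0,0,0,0],[3.14,2.06,1.41,2.05,3.0,3.1]))
    return r.x,np.abs(r.fun).max()
E
cat > t.py <<'E'
from ik import *
print(M)
S=np.array([0.5809,0.0239,0.0959]);yaw,tilt=-.1639,.4141;Q=Rs(yaw,tilt)
q0=[.2,.25,-.8,.6,-.3,.2]
for yoff,nm in ((-.038,"bush"),(.012,"cover")):
  for d in (0,-.1,-.15,-.2,-.25,-.3,-.4):
    for h in ((.016,.06) ):
      tgt=S+Q@np.array([0,yoff,h]);q,e=ik(tgt,Rtool(yaw,tilt+d),q0);print(nm,d,h,q.round(2),e.round(4))
E
python3 t.py
```

```text
[[-0.  0.  1.]
 [-1.  0. -0.]
 [-0. -1.  0.]]
bush 0 0.016 [ 0.1   0.23 -0.91  1.32 -0.11 -0.  ] 0.0
bush 0 0.06 [ 0.32  0.15 -0.8   0.67 -0.31 -0.47] 0.0
bush -0.1 0.016 [ 0.32  0.27 -0.66  0.4  -0.38 -0.73] 0.0
bush -0.1 0.06 [ 0.35  0.19 -0.63  0.32 -0.5  -0.79] 0.0
bush -0.15 0.016 [ 0.32  0.29 -0.58  0.27 -0.48 -0.86] 0.0
bush -0.15 0.06 [ 0.34  0.21 -0.56  0.23 -0.58 -0.88] 0.0
bush -0.2 0.016 [ 0.31  0.31 -0.52  0.18 -0.56 -0.95] 0.0
bush -0.2 0.06 [ 0.33  0.23 -0.5   0.17 -0.66 -0.95] 0.0
bush -0.25 0.016 [ 0.3   0.33 -0.46  0.12 -0.65 -1.01] 0.0
bush -0.25 0.06 [ 0.32  0.25 -0.44  0.11 -0.74 -1.01] 0.0
bush -0.3 0.016 [ 0.29  0.35 -0.4   0.08 -0.72 -1.06] 0.0
bush -0.3 0.06 [ 0.31  0.27 -0.39  0.07 -0.81 -1.05] 0.0
bush -0.4 0.016 [ 0.27  0.39 -0.3   0.01 -0.87 -1.14] 0.0
bush -0.4 0.06 [ 0.28  0.32 -0.29  0.01 -0.95 -1.12] 0.0
cover 0 0.016 [ 0.24  0.25 -0.88  1.23 -0.17  0.03] 0.0
cover 0 0.06 [ 0.41  0.17 -0.79  0.73 -0.33 -0.34] 0.0
cover -0.1 0.016 [ 0.41  0.29 -0.65  0.45 -0.4  -0.6 ] 0.0
cover -0.1 0.06 [ 0.44  0.21 -0.62  0.37 -0.51 -0.67] 0.0
cover -0.15 0.016 [ 0.41  0.3  -0.57  0.31 -0.49 -0.74] 0.0
cover -0.15 0.06 [ 0.43  0.23 -0.55  0.27 -0.59 -0.77] 0.0
cover -0.2 0.016 [ 0.4   0.32 -0.5   0.21 -0.58 -0.84] 0.0
cover -0.2 0.06 [ 0.42  0.25 -0.48  0.19 -0.67 -0.85] 0.0
cover -0.25 0.016 [ 0.39  0.34 -0.44  0.14 -0.66 -0.91] 0.0
cover -0.25 0.06 [ 0.41  0.27 -0.43  0.13 -0.75 -0.91] 0.0
cover -0.3 0.016 [ 0.38  0.36 -0.38  0.09 -0.73 -0.97] 0.0
cover -0.3 0.06 [ 0.39  0.29 -0.37  0.08 -0.82 -0.96] 0.0
cover -0.4 0.016 [ 0.35  0.4  -0.28  0.01 -0.88 -1.05] 0.0
cover -0.4 0.06 [ 0.36  0.33 -0.27  0.01 -0.96 -1.04] 0.0
```

q5 has stopped at its -0.16 limit, because the tool axis there nearly lines up with the forearm. I'll back out and hold the tool 0.1 rad steeper than the face normal. The flange still drops inside the pocket at that angle.

{"api": "move_arm", "payload": {"steps": [0, 0, -20, 0, -0.05, 0, -1, 0, 0, -30, 0, -0.1, 0, -1, 0, 0, -30, 0, -0.1, 0, -1, 0, 0, -30, 0, -0.1, 0, -1, 0, 0, -30, 0, -0.1, 0, -1]}}

```text
time_s: 8.82
eef_pos: [0.5589, -0.0066, 0.1434]
orientation: [0.985, -0.082, 0.154, 0.01]
force: [1.2, 1.3, -0.6]
gripper_width: 0.245
```

```bash
cat > g.py <<'E'
from st import *
import sys
h=float(sys.argv[1]);d=float(sys.argv[2])
rep();p,R,_=cur();RT=Rtool(yaw,tilt+d)
b=p+R[:,2]*.0096;print("bush bottom in seat",(Q.T@(b-S)*1000).round(1),"q5",read_state()["qpos"][4].round(3))
print(delta(S+Q@np.array([0,-.038,h])-RT[:,2]*.0096,RT))
E
python3 g.py .010 -.1
```

```text
[ 0.5589 -0.0066  0.1434] 8.82 w 0.245 F_seat [ 0.6  1.5 -0.9] T [0.03 0.59 0.03]
in seat mm [  3.8 -33.6  50.3] rot err [-0.0039  0.1042 -0.0028]
bush bottom in seat [  2.8 -33.6  40.7] q5 -0.488
(array([ 0.4,  4.5, 30.8]), array([-0.004 ,  0.0042, -0.0026]))
```

{"api": "move_arm", "payload": {"steps": [0.4, 4.5, 12, -0.004, 0.004, -0.003, -1, 0.4, 4.5, 24, -0.004, 0.004, -0.003, -1, 0.4, 4.5, 31, -0.004, 0.004, -0.003, -1, 0.4, 4.5, 31, -0.004, 0.004, -0.003, -1, 0.4, 4.5, 31, -0.004, 0.004, -0.003, -1, 0.4, 4.5, 31, -0.004, 0.004, -0.003, -1]}}

```text
time_s: 9.32
eef_pos: [0.5668, -0.0157, 0.1127]
orientation: [0.985, -0.08, 0.155, 0.016]
force: [0.7, -0.4, -0.7]
gripper_width: 0.242
```

```bash
python3 g.py .0 -.1
python3 - <<'E'
from st import *
p,R,st=cur()
t=snap("top");s=snap("scene")
def c(s,u0,v0,w,h,W,H):
    return cv2.resize(bgr(s)[v0:v0+h,u0:u0+w],(W,H),interpolation=cv2.INTER_CUBIC)
a=c(t,190,145,40,60,400,600);b=c(s,230,170,40,60,400,600)
b0=p+R[:,2]*.0096
ang=np.linspace(0,2*np.pi,48,endpoint=False)
for cam,im,u0,v0 in ((t,a,190,145),(s,b,230,170)):
  for r,h,col in ((.023,0,(0,0,255)),(.011,.025,(0,255,0))):
    P=b0+(R@np.c_[r*np.cos(ang),r*np.sin(ang),0*ang-h].T).T
    for u in proj(cam,P): cv2.circle(im,tuple(int(x) for x in ((u-[u0,v0]+.5)*10)),1,col,-1)
  P=S+(Q@np.c_[.025*np.cos(ang),.025*np.sin(ang)-.038,0*ang].T).T
  for u in proj(cam,P): cv2.circle(im,tuple(int(x) for x in ((u-[u0,v0]+.5)*10)),1,(255,0,255),-1)
cv2.imwrite("pics/p4.png",np.hstack([a,b]))
E
```

```text
[ 0.5668 -0.0157  0.1127] 9.32 w 0.242 F_seat [ 0.4 -0.3 -0.9] T [0.01 0.71 0.05]
in seat mm [ -0.  -41.4  18.4] rot err [0.006  0.101  0.0035]
bush bottom in seat [ -1.  -41.4   8.8] q5 -0.391
(array([ 1.9, -3.4,  8.7]), array([0.0062, 0.001 , 0.0032]))
```

View pics/p4.png

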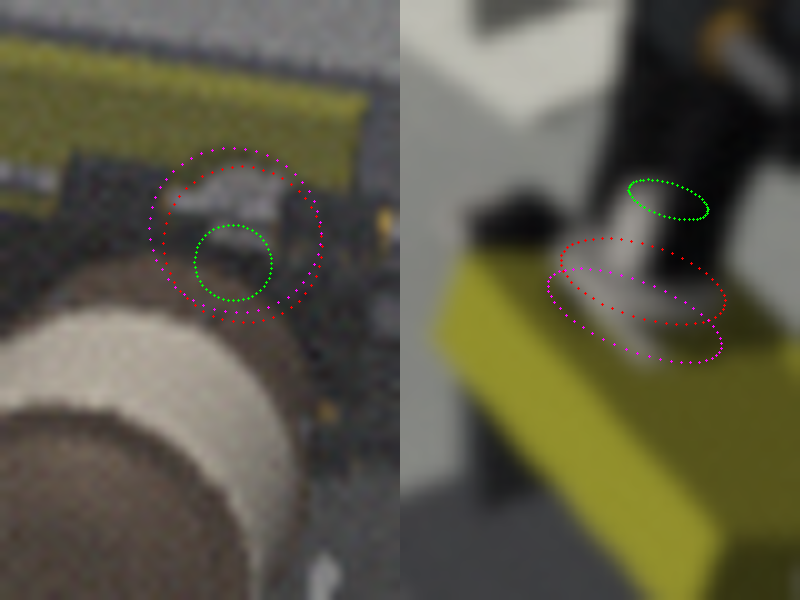

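{"api": "move_arm", "payload": {"steps": [1.5, -3.4, 0, 0.006, 0, 0.003, -1, 1.5, -3.4, 3, 0.006, 0, 0.003, -1, 1.5, -3.4, 3, 0.006, 0, 0.003, -1, 1.5, -3.4, 3, 0.006, 0, 0.003, -1, 1.5, -3.4, 3, 0.006, 0, 0.003, -1]}}

```text
time_s: 9.83
eef_pos: [0.5694, -0.0126, 0.1098]
orientation: [0.985, -0.081, 0.155, 0.013]
force: [0.9, -0.3, -1.4]
gripper_width: 0.243
```

```bash
python3 g.py -.0037 -.1
```

```text
[ 0.5694 -0.0126  0.1098] 9.83 w 0.243 F_seat [ 0.3 -0.2 -1.7] T [ 0.    0.74 -0.  ]
in seat mm [  0.6 -37.9  14.9] rot err [0.0003 0.102  0.0002]
bush bottom in seat [ -0.3 -37.9   5.3] q5 -0.386
(array([1.2, 0.1, 8.9]), array([0.0003, 0.002 , 0.0002]))
```

{"api": "move_arm", "payload": {"steps": [0.4, 0, 2, 0, 0, 0, -1, 0.6, 0, 4, 0, 0, 0, -1, 0.8, 0, 6, 0, 0, 0, -1, 0.8, 0, 6, 0, 0, 0, -1, 0.8, 0, 6, 0, 0, 0, -1]}}

```text
time_s: 10.25
eef_pos: [0.572, -0.0128, 0.104]
orientation: [0.985, -0.081, 0.155, 0.013]
force: [0.0, 3.2, -2.3]
gripper_width: 0.245
```

```bash
python3 g.py -.0037 -.1
```

```text
[ 0.572  -0.0128  0.104 ] 10.25 w 0.245 F_seat [-1.4  3.2 -1.9] T [ 0.76  1.03 -0.08]
in seat mm [  0.7 -37.6   8.5] rot err [-0.0002  0.1021  0.0005]
bush bottom in seat [ -0.2 -37.6  -1. ] q5 -0.369
(array([0.5, 0.4, 2.6]), array([-0.0001,  0.0021,  0.0005]))
```

{"api": "move_arm", "payload": {"steps": [0, -0.7, 0, 0, 0, 0, -1, 0.2, -1, 1, 0, 0, 0, -1, 0.3, -1, 2, 0, 0, 0, -1, 0.3, -1, 2.5, 0, 0, 0, -1, 0.3, -1, 2.5, 0, 0, 0, -1]}}

```text
time_s: 10.67
eef_pos: [0.5732, -0.0124, 0.102]
orientation: [0.985, -0.081, 0.155, 0.013]
force: [0.0, 0.6, -1.6]
gripper_width: 0.239
```

```bash
python3 g.py -.0037 -.1
```

```text
[ 0.5732 -0.0124  0.102 ] 10.67 w 0.239 F_seat [-0.7  0.6 -1.4] T [0.04 0.76 0.  ]
in seat mm [  0.9 -37.1   6.3] rot err [ 0.0004  0.102  -0.    ]
bush bottom in seat [ -0.1 -37.1  -3.3] q5 -0.363
(array([0.1, 0.9, 0.4]), array([ 0.0004,  0.002 , -0.    ]))
```

{"api": "move_arm", "payload": {"steps": [0.1, 0, 0.7, 0, 0, 0, -1, 0.1, 0, 1.4, 0, 0, 0, -1, 0.2, 0, 2, 0, 0, 0, -1, 0.2, 0, 2, 0, 0, 0, -1]}}

```text
time_s: 11.0
eef_pos: [0.5733, -0.0125, 0.1008]
orientation: [0.985, -0.081, 0.155, 0.013]
force: [-7.1, 2.2, 6.4]
gripper_width: 0.244
```

```bash
python3 g.py -.0037 -.1
```

```text
[ 0.5733 -0.0125  0.1008] 11.0 w 0.244 F_seat [-4.2  1.1  8.8] T [ 0.39  2.08 -0.02]
in seat mm [  0.5 -37.1   5.1] rot err [0.0007 0.1021 0.0003]
bush bottom in seat [ -0.4 -37.1  -4.5] q5 -0.359
(array([ 0.3,  0.9, -0.8]), array([0.0007, 0.0021, 0.0003]))
```

{"api": "move_arm", "payload": {"steps": [0, 0, 0, 0, 0, 0, -0.1, 0, 0, 0, 0, 0, 0, -0.1, 0, 0, 0, 0, 0, 0, -0.1, 0, 0, 0, 0, 0, 0, -0.1, 0, 0, 0, 0, 0, 0, -0.1]}}

```text
time_s: 11.42
eef_pos: [0.5743, -0.0124, 0.1003]
orientation: [0.985, -0.081, 0.155, 0.013]
force: [-0.0, -0.4, 0.3]
gripper_width: 0.438
```

```bash
python3 g.py -.0037 -.1
```

```text
[ 0.5743 -0.0124  0.1003] 11.42 w 0.438 F_seat [ 0.1 -0.4  0.2] T [0.   0.62 0.04]
in seat mm [  1.2 -36.9   4.3] rot err [1.000e-04 1.016e-01 0.000e+00]
bush bottom in seat [  0.2 -36.9  -5.3] q5 -0.357
(array([-0.4,  1.1, -1.5]), array([0.0001, 0.0016, 0.    ]))
```

{"api": "move_arm", "payload": {"steps": [0, 0, -10, 0, 0, 0, -0.1, 0, 0, -30, 0, 0, 0, -0.1, 0, 0, -60, 0, 0, 0, 0, 0, 0, -90, 0, 0, 0, 0.3, 0, 30, -110, 0, -0.1, 0, 0.6, 0, 65, -110, 0, -0.2, 0, 1, 0, 100, -110, 0, -0.31, 0, 1, -10, 130, -100, 0, -0.42, 0, 1, -20, 130, -80, 0, -0.42, 0, 1, -20, 130, -80, 0, -0.42, 0, 1]}}

```text
time_s: 12.25
eef_pos: [0.5074, -0.1348, 0.1658]
orientation: [0.995, -0.084, -0.058, -0.005]
force: [-1.4, 0.5, -1.5]
gripper_width: 0.937
```

Run:
```python
from st import *
rep()
def avg(n,k=4):
    ss=[snap(n) for _ in range(k)]; f=np.mean([x["frame"].astype(float) for x in ss],0)
    d=dict(ss[0]); d["frame"]=f.round().astype(np.uint8); return d
t=avg("top");s=avg("scene")
import pickle;pickle.dump((t,s),open("avg1.pkl","wb"))
def c(s,u0,v0,w,h,W,H):
    return cv2.resize(bgr(s)[v0:v0+h,u0:u0+w],(W,H),interpolation=cv2.INTER_CUBIC)
cv2.imwrite("pics/q1.png",np.hstack([c(t,190,145,40,60,400,600),c(s,230,170,40,60,400,600)]))
cv2.imwrite("pics/q2.png",np.hstack([c(t,275,200,70,50,400,289),c(s,210,150,60,43,400,289)]))
```

```text
[ 0.5074 -0.1348  0.1658] 12.25 w 0.937 F_seat [-1.9  0.2 -0.8] T [ 0.02 -0.08 -0.03]
in seat mm [ -14.6 -168.5   82.7] rot err [ 0.0007  0.5309 -0.005 ]
```

View pics/q1.png

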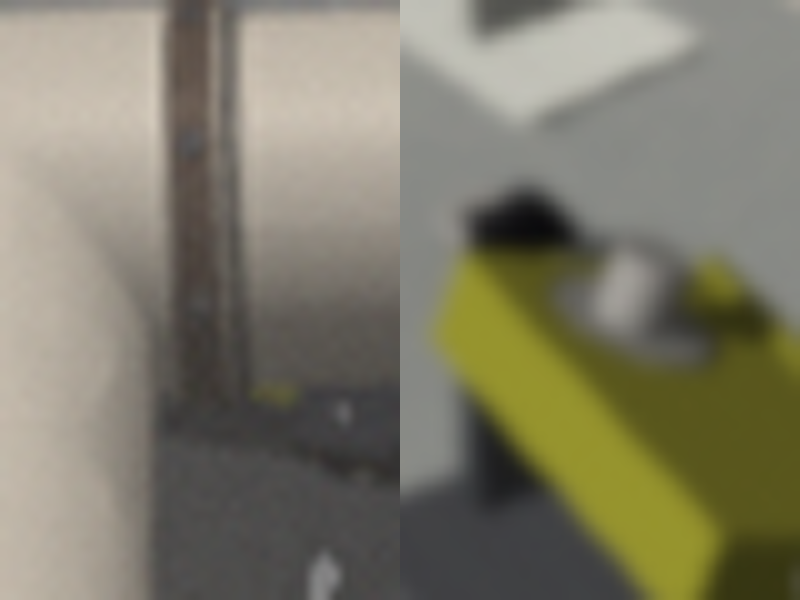

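View pics/q2.png

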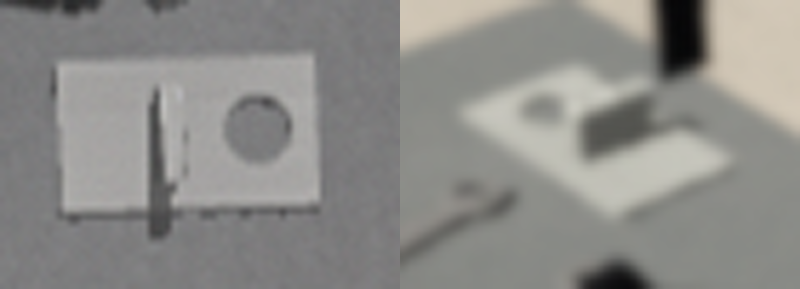

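The scene view shows the bush seated in the pocket: flange level with the face, neck at crop (630,290), housing not moved. Next I'll measure the cover.

Run:
```python
from h import *;import pickle
t,s,tf,sf=pickle.load(open("avg0.pkl","rb"))
g=tf.mean(2)[195:255,270:350]
u=cv2.resize(g.astype(np.float32),None,fx=8,fy=8,interpolation=cv2.INTER_CUBIC)
bg=np.median(g[:6]);fg=np.percentile(g,85);print(bg,fg)
m=(u>(bg+fg)/2).astype(np.uint8)
cs,_=cv2.findContours(m,cv2.RETR_CCOMP,cv2.CHAIN_APPROX_NONE)
cs=sorted(cs,key=cv2.contourArea,reverse=True)[:4]
for c in cs: print(cv2.contourArea(c),cv2.boundingRect(c))
f=lambda a:(np.array(a)+.5)/8-.5+[270,195]
box=cv2.boxPoints(cv2.minAreaRect(cv2.convexHull(cs[0])))
W=np.array([onz(t,f(b),.005) for b in box]);print(W.round(4))
c=W.mean(0);print("centre",c)
e=[W[(i+1)%4]-W[i] for i in range(4)]
for x in e: print(np.linalg.norm(x[:2]).round(4),np.arctan2(x[1],x[0]).round(4))
for h in cs[1:]:
    if cv2.contourArea(h)>500:
        el=cv2.fitEllipse(h);print("hole?",f(el[0]),el[1],onz(t,f(el[0]),.005),onz(t,f(el[0]),.0))
cv2.imwrite("pics/cm.png",m*255)
```

```text
121.3888888888889 161.05555555555554
69946.5 (119, 113, 369, 220)
11015.0 (0, 458, 640, 22)
7437.0 (353, 169, 99, 99)
114.5 (295, 267, 10, 18)
[[ 0.4507 -0.226   0.005 ]
 [ 0.4533 -0.3676  0.005 ]
 [ 0.3729 -0.3683  0.005 ]
 [ 0.3703 -0.2272  0.005 ]]
centre [ 0.41181044 -0.29725892  0.005     ]
0.1416 -1.5521
0.0805 -3.133
0.1411 1.5889
0.0804 0.0141
hole? [334.72827148 253.22174454] (19.344039916992188, 1295.864013671875) [ 0.3161632  -0.37926938  0.005     ] [ 0.31581279 -0.38020659  0.        ]
hole? [319.73093414 221.70077705] (96.91740417480469, 97.9946060180664) [ 0.41331276 -0.33523648  0.005     ] [ 0.41328567 -0.33602715  0.        ]
```

View pics/cm.png

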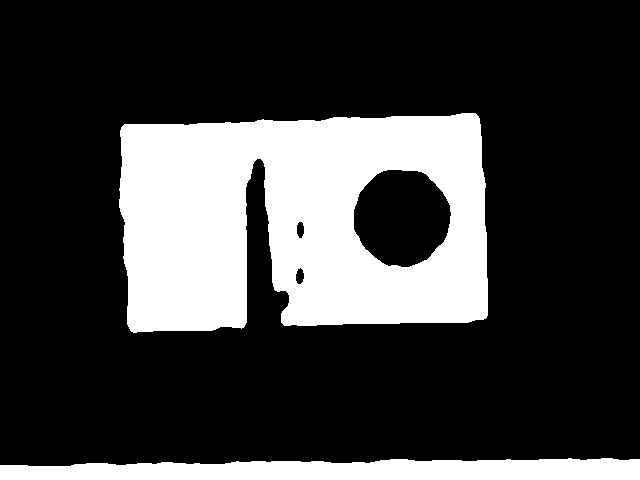

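The mask shows the cover as a clean 80 × 141 mm rectangle. Its centre is (0.4118,-0.2973), its yaw about 0.017 rad, and the hole is where it should be. Next I'll work out the rib grasp with the tool leaned 0.15 rad.

```bash
cat > cv.py <<'E'
from st import *
C=np.array([.4118,-.2973,0]);cy=.017;dl=-.15
Rc=Rs(cy,0)
def bench(h): 
    RT=Rtool(cy,dl);return C+Rc@np.array([-.0015,.012,.012])-RT[:,2]*h,RT
E
python3 - <<'E'
from cv import *
rep();p,R,_=cur()
print(delta(*bench(.08)))
import ik
for h in (.1,0):
    print(ik.ik(*bench(h),[0,.3,-.5,0,-.8,0]))
E
```

```text
[ 0.5102 -0.1327  0.1715] 12.65 w 0.995 F_seat [0.5 0.3 0.7] T [-0.   -0.25 -0.06]
in seat mm [ -10.  -166.1   87. ] rot err [-4.000e-04  5.194e-01  1.700e-03]
(array([-53.6, 164.6,  86.5]), array([-0.0229, -0.0446, -0.1777]))
(array([-0.24868412,  0.37119445, -0.3518229 ,  0.0468561 , -0.99309301,
       -1.808032  ]), np.float64(8.257450279103296e-12))
(array([-0.25655159,  0.49351171, -0.47888292,  0.05966052, -0.74379032,
       -1.79749629]), np.float64(3.6180236584471004e-10))
```

{"api": "move_arm", "payload": {"steps": [-10, 30, 10, 0, 0, -0.04, 1, -25, 65, 30, -0.01, -0.02, -0.09, 1, -40, 100, 50, -0.02, -0.04, -0.14, 1, -54, 135, 70, -0.023, -0.045, -0.178, 1, -54, 165, 86, -0.023, -0.045, -0.178, 1, -54, 165, 86, -0.023, -0.045, -0.178, 1, -54, 165, 86, -0.023, -0.045, -0.178, 1, -54, 165, 86, -0.023, -0.045, -0.178, 1]}}

```text
time_s: 13.32
eef_pos: [0.4216, -0.286, 0.0913]
orientation: [0.997, 0.008, -0.076, 0.001]
force: [-0.1, 0.5, -0.1]
gripper_width: 1.004
```

Run:
```python
from cv import *
rep();print(delta(*bench(.0)))
s=snap("scene");crop(s,"pics/c1.png",200,120,300,195,8)
```

```text
[ 0.4216 -0.286   0.0913] 13.32 w 1.004 F_seat [-0.2  0.5  0. ] T [ 0.04 -0.32  0.01]
in seat mm [ -99.4 -331.7   38.7] rot err [-0.0234  0.5637  0.1808]
(array([ 0.6, -0.9, 80.2]), array([ 0.0004,  0.0012, -0.001 ]))
```

View pics/c1.png

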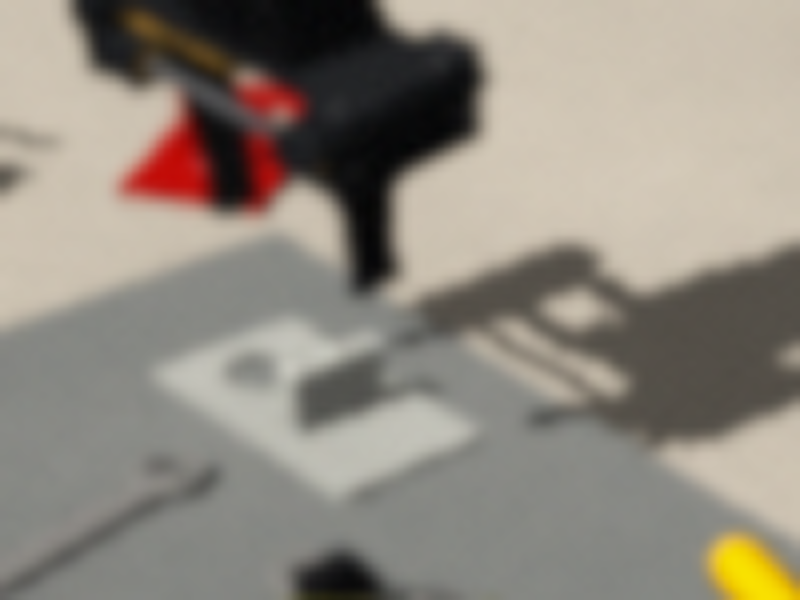

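The open fingers straddle the rib, which sits at crop (345,380). I'll descend to grip height and close gently, so the cover centres itself.

{"api": "move_arm", "payload": {"steps": [0.6, -0.9, 30, 0, 0, 0, 1, 0.6, -0.9, 55, 0, 0, 0, 1, 0.6, -0.9, 70, 0, 0, 0, 1, 0.6, -0.9, 77, 0, 0, 0, 1, 0.6, -0.9, 80, 0, 0, 0, 1, 0.6, -0.9, 80, 0, 0, 0, 1, 0.6, -0.9, 80, 0, 0, 0, 0, 0.6, -0.9, 80, 0, 0, 0, -0.3, 0.6, -0.9, 80, 0, 0, 0, -0.5, 0.6, -0.9, 80, 0, 0, 0, -1, 0.6, -0.9, 80, 0, 0, 0, -1, 0.6, -0.9, 80, 0, 0, 0, -1, 0.6, -0.9, 80, 0, 0, 0, -1, 0.6, -0.9, 80, 0, 0, 0, -1, 0.6, -0.9, 80, 0, 0, 0, -1, 0.6, -0.9, 80, 0, 0, 0, -1, 0.6, -0.9, 80, 0, 0, 0, -1, 0.6, -0.9, 80, 0, 0, 0, -1, 0.6, -0.9, 80, 0, 0, 0, -1], "newtons": 25}}

```text
time_s: 14.95
eef_pos: [0.4091, -0.2852, 0.0114]
orientation: [0.997, 0.008, -0.076, 0.0]
force: [0.6, 0.2, -0.9]
gripper_width: 0.137
```

Run:
```python
from cv import *
rep();print(delta(*bench(.0)))
```

```text
[ 0.4091 -0.2852  0.0114] 14.95 w 0.137 F_seat [ 0.1  0.2 -1. ] T [ 0.18 -0.36 -0.14]
in seat mm [-143.  -333.   -29.4] rot err [-0.024   0.5656  0.1803]
(array([ 0.9,  0.1, -0.7]), array([-0.0005,  0.003 , -0.0014]))
```

{"api": "move_arm", "payload": {"steps": [0, 0, -3, 0, 0, 0, -1, 0, 0, -10, 0, 0, 0, -1, 0, 0, -25, 0, 0, 0, -1, 0, 0, -45, 0, 0, 0, -1, 0, 0, -70, 0, 0, 0, -1, 0, 0, -95, 0, 0, 0, -1, 0, 0, -115, 0, 0, 0, -1, 0, 0, -120, 0, 0, 0, -1, 0, 0, -120, 0, 0, 0, -1]}}

```text
time_s: 15.7
eef_pos: [0.4285, -0.2852, 0.1316]
orientation: [0.997, 0.008, -0.074, 0.001]
force: [-0.2, 0.4, -3.1]
gripper_width: 0.133
```

```bash
cat > pl.py <<'E'
from cv import *
import sys
def seatpose(x,y,z,d=dl,dy=0):  # cover origin in my seat frame (mm)
    RT=Rtool(yaw+dy,tilt+d)
    return S+Q@(np.array([x-2.4,y+12,z+11.4])/1000),RT
if __name__=="__main__":
    rep();a=[float(v) for v in sys.argv[1:]]
    print(delta(*seatpose(*a)));p,R,st=cur()
    print("cover est in seat",((Q.T@(p-S))*1000-[-2.4,12,11.4]).round(1),"q5",st["qpos"][4].round(3))
E
python3 pl.py 3 1.5 45
python3 - <<'E'
from h import *
t=snap("top");s=snap("scene");
def c(s,u0,v0,w,h,W,H):
    return cv2.resize(bgr(s)[v0:v0+h,u0:u0+w],(W,H),interpolation=cv2.INTER_CUBIC)
cv2.imwrite("pics/l1.png",np.hstack([c(t,260,160,100,100,400,400),c(s,190,70,100,100,400,400)]))
E
```

```text
[ 0.4285 -0.2852  0.1316] 15.7 w 0.133 F_seat [-1.5  0.4 -2.8] T [ 0.06 -0.42 -0.07]
in seat mm [ -77.2 -329.8   72.9] rot err [-0.0233  0.5614  0.1804]
(array([ 133.9, -323.9,  -36.7]), array([-0.0096,  0.4118,  0.1805]))
cover est in seat [ -74.8 -341.8   61.5] q5 -1.044
```

View pics/l1.png

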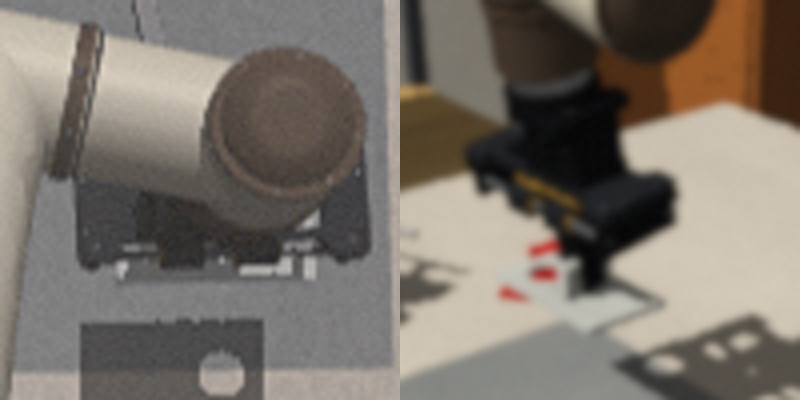

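The scene view shows the cover lifted level in the grip. Next I'll carry it over the stand while tilting.

{"api": "move_arm", "payload": {"steps": [5, -10, -25, 0, 0.02, 0.01, -1, 15, -30, -60, 0, 0.06, 0.03, -1, 30, -60, -85, -0.001, 0.11, 0.05, -1, 48, -95, -95, -0.002, 0.16, 0.07, -1, 65, -130, -95, -0.004, 0.21, 0.09, -1, 80, -165, -95, -0.005, 0.26, 0.11, -1, 96, -200, -95, -0.006, 0.31, 0.13, -1, 110, -235, -90, -0.007, 0.35, 0.15, -1, 122, -270, -85, -0.009, 0.39, 0.17, -1, 132, -300, -80, -0.01, 0.412, 0.18, -1, 134, -318, -72, -0.01, 0.412, 0.18, -1, 134, -324, -65, -0.01, 0.412, 0.18, -1, 134, -324, -57, -0.01, 0.412, 0.18, -1, 134, -324, -50, -0.01, 0.412, 0.18, -1, 134, -324, -50, -0.01, 0.412, 0.18, -1, 134, -324, -50, -0.01, 0.412, 0.18, -1, 134, -324, -50, -0.01, 0.412, 0.18, -1]}}

```text
time_s: 17.22
eef_pos: [0.5627, 0.0401, 0.1594]
orientation: [0.988, -0.082, 0.13, 0.011]
force: [0.3, -0.1, -1.8]
gripper_width: 0.134
```

```bash
python3 pl.py 3 1.5 26
cat > ov.py <<'E'
from cv import *
import sys
name=sys.argv[1]
t=snap("top");s=snap("scene")
def c(s,u0,v0,w,h,W,H):
    return cv2.resize(bgr(s)[v0:v0+h,u0:u0+w],(W,H),interpolation=cv2.INTER_CUBIC)
p,R,_=cur();Rcv=np.c_[R[:,0],-R[:,1],-R[:,2]]@Rot.from_euler("y",dl).as_matrix()
O=p-Rcv@np.array([-.0024,.012,.0114])
print("cover z-axis angle to seat",np.arccos(Rcv[:,2]@Q[:,2]).round(4))
a=c(t,165,130,80,80,400,400);b=c(s,215,150,80,80,400,400)
ang=np.linspace(0,2*np.pi,40,endpoint=False)
e=np.linspace(-1,1,30)
rect=np.r_[np.c_[.04+0*e,.07*e,0*e],np.c_[-.04+0*e,.07*e,0*e],np.c_[.04*e,.07+0*e,0*e],np.c_[.04*e,-.07+0*e,0*e]]
hole=np.c_[.018*np.cos(ang),.018*np.sin(ang)-.038,0*ang]
for cam,im,u0,v0 in ((t,a,165,130),(s,b,215,150)):
  for O_,R_,P,col in ((O,Rcv,rect,(0,0,255)),(O,Rcv,hole,(0,0,255)),(S,Q,rect,(255,0,255))):
    for u in proj(cam,O_+P@R_.T): cv2.circle(im,tuple(int(x) for x in ((u-[u0,v0]+.5)*5)),1,col,-1)
cv2.imwrite(name,np.vstack([np.hstack([a,b])]))
E
python3 ov.py pics/o1.png
```

```text
[0.5627 0.0401 0.1594] 17.22 w 0.134 F_seat [-0.5 -0.1 -1.8] T [-0.02  0.74  0.03]
in seat mm [ 6.7 13.  66.4] rot err [ 0.0003  0.1533 -0.0009]
(array([-1.6, -0.5, 29.6]), array([ 0.0003,  0.0033, -0.0009]))
cover est in seat [ 9.1  1.  55. ] q5 -0.626
cover z-axis angle to seat 0.0027
```

View pics/o1.png

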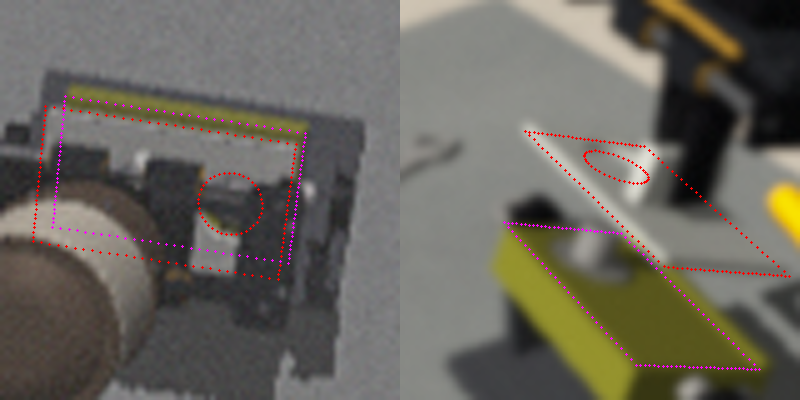

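The overlay matches the cover's outline in both views: parallel to the face and about 55 mm above it. Next I'll descend towards the neck.

{"api": "move_arm", "payload": {"steps": [-0.5, -0.3, 8, 0, 0.003, 0, -1, -1, -0.5, 17, 0, 0.003, 0, -1, -1.6, -0.5, 25, 0, 0.003, 0, -1, -1.6, -0.5, 30, 0, 0.003, 0, -1, -1.6, -0.5, 30, 0, 0.003, 0, -1, -1.6, -0.5, 30, 0, 0.003, 0, -1, -1.6, -0.5, 30, 0, 0.003, 0, -1]}}

```text
time_s: 17.9
eef_pos: [0.5689, 0.0407, 0.1299]
orientation: [0.988, -0.081, 0.131, 0.011]
force: [0.8, -0.3, -2.8]
gripper_width: 0.135
```

```bash
python3 pl.py 3 1.5 8; python3 ov.py pics/o2.png
```

```text
[0.5689 0.0407 0.1299] 17.9 w 0.135 F_seat [-0.3 -0.2 -2.9] T [0.   0.72 0.02]
in seat mm [ 0.4 14.6 37. ] rot err [-0.0002  0.1503  0.0007]
(array([ 2.9,  1.1, 17.4]), array([-0.0001,  0.0003,  0.0007]))
cover est in seat [ 2.8  2.6 25.6] q5 -0.542
cover z-axis angle to seat 0.0005
```

View pics/o2.png

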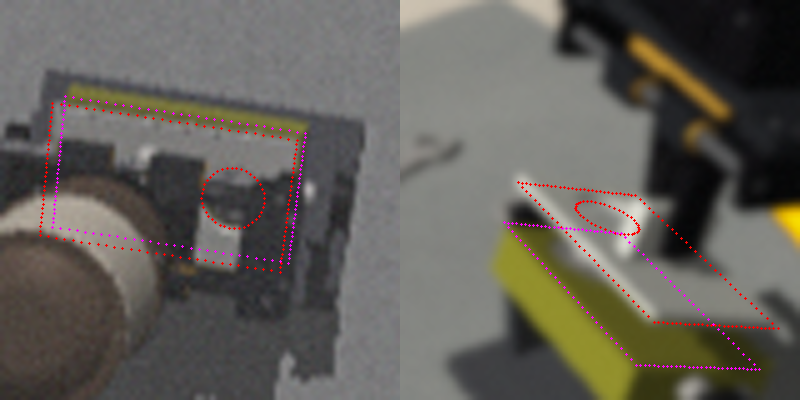

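{"api": "move_arm", "payload": {"steps": [0.8, 0.5, 4, 0, 0, 0, -1, 1.5, 1.1, 8, 0, 0, 0, -1, 2.2, 1.1, 12, 0, 0, 0, -1, 2.9, 1.1, 16, 0, 0, 0, -1, 3, 1.1, 17.5, 0, 0, 0, -1, 3, 1.1, 17.5, 0, 0, 0, -1, 3, 1.1, 17.5, 0, 0, 0, -1]}}

```text
time_s: 18.58
eef_pos: [0.5758, 0.0382, 0.1134]
orientation: [0.988, -0.081, 0.131, 0.011]
force: [-1.2, 0.4, -1.9]
gripper_width: 0.134
```

```bash
python3 pl.py 2 1.5 2; python3 ov.py pics/o3.png
```

```text
[0.5758 0.0382 0.1134] 18.58 w 0.134 F_seat [-1.9  0.2 -1.2] T [0.01 0.71 0.04]
in seat mm [ 0.3 13.3 19. ] rot err [0.0003 0.1512 0.0006]
(array([ 0.2, -0.2,  5.6]), array([0.0003, 0.0012, 0.0006]))
cover est in seat [2.7 1.3 7.6] q5 -0.501
cover z-axis angle to seat 0.0006
```

View pics/o3.png

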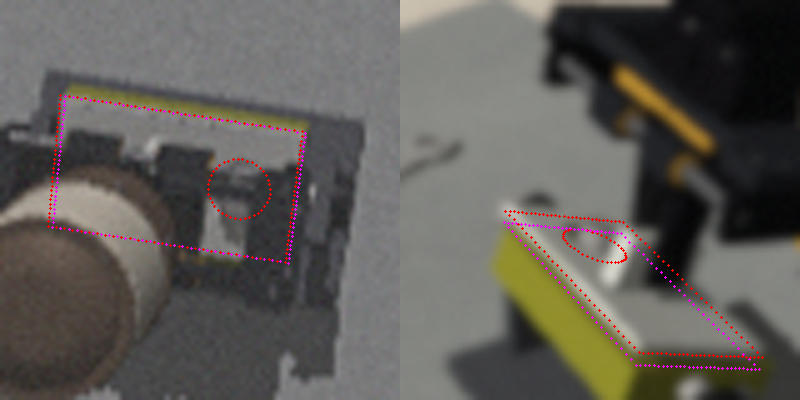

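{"api": "move_arm", "payload": {"steps": [0.6, 0, 2, 0, 0, 0, -1, 0.9, 0, 4, 0, 0, 0, -1, 1.2, 0, 5.5, 0, 0, 0, -1, 1.2, 0, 5.5, 0, 0, 0, -1, 1.2, 0, 5.5, 0, 0, 0, -1]}}

```text
time_s: 19.1
eef_pos: [0.5783, 0.0378, 0.1084]
orientation: [0.988, -0.081, 0.131, 0.011]
force: [0.6, 1.1, -2.1]
gripper_width: 0.137
```

```bash
python3 pl.py 3 1.5 0
```

```text
[0.5783 0.0378 0.1084] 19.1 w 0.137 F_seat [-0.5  1.2 -2.1] T [ 0.02  0.76 -0.04]
in seat mm [ 0.6 13.3 13.4] rot err [0.0002 0.1511 0.0006]
(array([ 0.3, -0.2,  2. ]), array([0.0003, 0.0011, 0.0006]))
cover est in seat [3.  1.3 2. ] q5 -0.489
```

{"api": "move_arm", "payload": {"steps": [0.1, 0, 1, 0, 0, 0, -1, 0.2, 0, 2, 0, 0, 0, -1, 0.4, 0, 3, 0, 0, 0, -1, 0.4, 0, 3, 0, 0, 0, -1, 0.4, 0, 3, 0, 0, 0, -1]}}

```text
time_s: 19.52
eef_pos: [0.5796, 0.0377, 0.1072]
orientation: [0.988, -0.081, 0.131, 0.011]
force: [-5.2, 1.8, 6.7]
gripper_width: 0.136
```

```bash
python3 pl.py 3 1.5 0
```

```text
[0.5796 0.0377 0.1072] 19.52 w 0.136 F_seat [-2.3  0.9  8.3] T [-0.06  1.68 -0.05]
in seat mm [ 1.3 13.5 11.7] rot err [-1.000e-04  1.496e-01  7.000e-04]
(array([-0.7, -0. ,  0.4]), array([-0.    , -0.0004,  0.0008]))
cover est in seat [3.7 1.5 0.3] q5 -0.484
```

{"api": "move_arm", "payload": {"steps": [-0.1, 0, -0.7, 0, 0, 0, -1, -1.1, 0, -0.55, 0, 0, 0, -1, -2.1, 0, -0.4, 0, 0, 0, -1, -3.1, 0, -0.25, 0, 0, 0, -1, -3.1, 0, -0.25, 0, 0, 0, -1, -3.1, 0, -0.25, 0, 0, 0, -1]}}

```text
time_s: 20.02
eef_pos: [0.5776, 0.0387, 0.1064]
orientation: [0.988, -0.081, 0.132, 0.01]
force: [-0.6, -0.6, 5.6]
gripper_width: 0.138
```

```bash
python3 pl.py 0 1.5 0
```

```text
[0.5776 0.0387 0.1064] 20.02 w 0.138 F_seat [ 1.8 -0.7  5.3] T [-0.19  0.43  0.07]
in seat mm [-1.  14.  11.8] rot err [-0.0014  0.1481  0.001 ]
(array([-1.4,  0.5,  0.7]), array([-0.0013, -0.0019,  0.0011]))
cover est in seat [1.4 2.  0.4] q5 -0.477
```

{"api": "move_arm", "payload": {"steps": [-1, 0, 0.15, 0, 0, 0, -1, -2, 0, 0.3, 0, 0, 0, -1, -2, 0, 0.3, 0, 0, 0, -1, -2, 0, 0.3, 0, 0, 0, -1]}}

```text
time_s: 20.35
eef_pos: [0.5767, 0.039, 0.1061]
orientation: [0.988, -0.081, 0.133, 0.01]
force: [2.2, -1.4, 6.0]
gripper_width: 0.134
```

```bash
python3 pl.py 0 1.5 0; python3 ov.py pics/o4.png
```

```text
[0.5767 0.039  0.1061] 20.35 w 0.134 F_seat [ 4.6 -1.   4.5] T [-0.71 -0.52  0.06]
in seat mm [-1.9 14.2 12. ] rot err [-0.0021  0.1465  0.0005]
(array([-0.4,  0.7,  0.7]), array([-0.0021, -0.0035,  0.0006]))
cover est in seat [0.5 2.2 0.6] q5 -0.472
cover z-axis angle to seat 0.0041
```

View pics/o4.png

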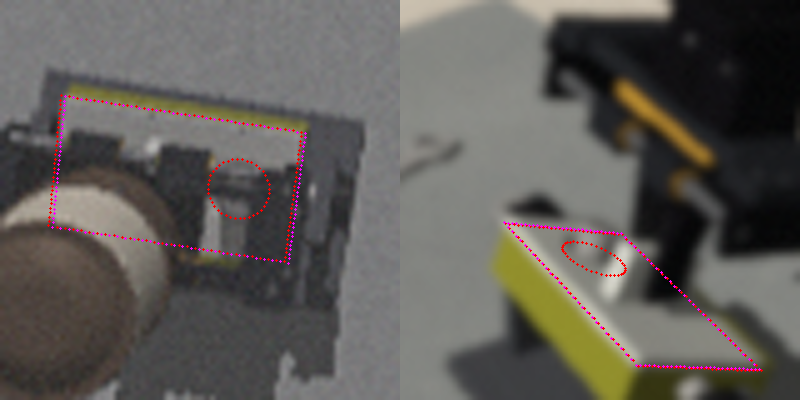

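{"api": "move_arm", "payload": {"steps": [0, 0, 0, 0, 0, 0, -1, 0, 0, 0, 0, 0, 0, -1]}}

```text
time_s: 20.62
eef_pos: [0.5768, 0.039, 0.1061]
orientation: [0.988, -0.081, 0.133, 0.01]
force: [1.5, -1.3, 5.8]
gripper_width: 0.135
```

Run:
```python
from cv import *
F=[];T=[];P=[]
for i in range(8):
    snap("top");p,R,st=cur();F.append(Q.T@st["force"]);T.append(Q.T@st["torque"]);P.append(Q.T@(p-S)*1000)
print(np.mean(F,0).round(2),np.std(F,0).round(2),np.mean(T,0).round(3),np.std(T,0).round(3),np.mean(P,0).round(2),st["time_s"]);rep()
```

```text
[ 4.84 -1.85  3.97] [0.38 0.89 0.52] [-0.724 -0.492  0.045] [0.023 0.019 0.024] [-1.9 14.2 12. ] 21.0167
[0.5767 0.039  0.1061] 21.02 w 0.135 F_seat [ 5.2 -1.   4. ] T [-0.73 -0.51  0.06]
in seat mm [-1.9 14.2 12. ] rot err [-0.0021  0.1465  0.0005]
```

{"api": "move_arm", "payload": {"steps": [0.05, 0, 0.3, 0, 0, 0, -1, 0.1, 0, 0.6, 0, 0, 0, -1, 0.1, 0, 0.6, 0, 0, 0, -1, 0.1, 0, 0.6, 0, 0, 0, -1, 0.1, 0, 0.6, 0, 0, 0, -1]}}

```text
time_s: 21.43
eef_pos: [0.5769, 0.0389, 0.106]
orientation: [0.988, -0.081, 0.133, 0.01]
force: [0.7, -2.1, 8.2]
gripper_width: 0.134
```

```bash
cat > ck.py <<'E'
from cv import *
F=[];T=[];P=[]
for i in range(8):
    snap("top");p,R,st=cur();F.append(Q.T@st["force"]);T.append(Q.T@st["torque"]);P.append(Q.T@(p-S)*1000)
print(np.mean(F,0).round(2),np.mean(T,0).round(3),np.mean(P,0).round(2),st["time_s"]);rep()
E
python3 ck.py
python3 - <<'E'
from h import *
def avg(n,k=4):
    ss=[snap(n) for _ in range(k)]; f=np.mean([x["frame"].astype(float) for x in ss],0)
    d=dict(ss[0]); d["frame"]=f.round().astype(np.uint8); return d
t=avg("top");s=avg("scene")
import pickle;pickle.dump((t,s),open("avg2.pkl","wb"))
def c(s,u0,v0,w,h,W,H):
    return cv2.resize(bgr(s)[v0:v0+h,u0:u0+w],(W,H),interpolation=cv2.INTER_CUBIC)
cv2.imwrite("pics/f1.png",np.hstack([c(t,170,140,60,60,400,400),c(s,228,180,66,66,400,400)]))
E
```

```text
[ 3.74 -1.53  7.1 ] [-0.652 -0.075  0.059] [-1.8  14.19 11.79] 21.8333
[0.5769 0.0389 0.106 ] 21.83 w 0.141 F_seat [ 3.7 -2.4  6.3] T [-0.65 -0.1   0.08]
in seat mm [-1.8 14.2 11.8] rot err [-0.0021  0.1462  0.0005]
```

View pics/f1.png

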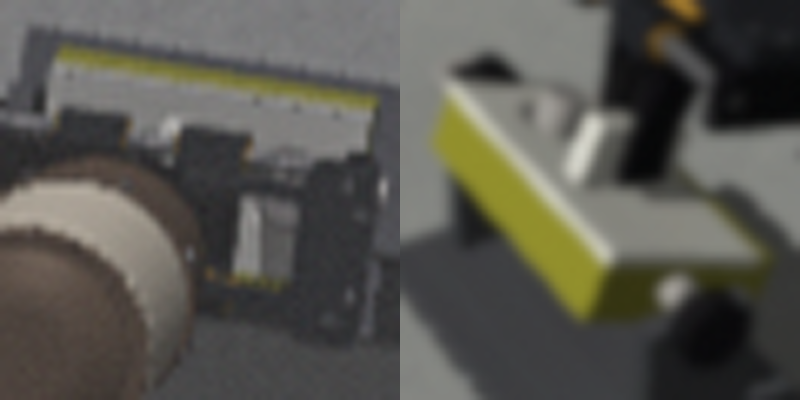

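The final view shows the cover flush on the face, square with the back edge and against the ledge. The neck is visible in the hole at (545,110), and the housing's corner is where it was. The normal push is about 9 N, so I'm handing it in.

Run:
```python
from st import *
rep();print(ticket.finish_job());rep()
```

```text
[0.5769 0.039  0.106 ] 22.23 w 0.133 F_seat [ 4.5 -2.   7.7] T [-0.67 -0.13  0.04]
in seat mm [-1.8 14.2 11.8] rot err [-0.002   0.1463  0.0005]
the job is handed in; nothing more can be done
None
the job is handed in; nothing more can be done
```

The bush is seated in the pocket and let go. The cover lies over its neck on the slanted face, against the ledge, still gripped by the rib and pressed down. I handed the job in at 22 s; no verdict was reported.

**What I did**
- **Bush:** I centred it in the gripper from two directions on the bench. My first approach along the face normal hit joint 5's limit, so I backed out and held the tool 0.1 rad steeper. I touched the pocket's side wall lightly (about 3 N), shifted 1 mm, reached the floor at about 10 N, and released.
- **Cover:** I gripped it by the rib with the tool leaned 0.15 rad, carried it tilted parallel to the face, and lowered it over the neck. After contact I slid it down the slope until the sideways resistance rose, then pressed.

**Last checks**
- **Cover position:** It was about 0.6 mm from its target along the slope, 2 mm sideways and 0.4 mm off the face. Arm-measured tilt was within 0.005 rad of my camera-fitted face, which is itself only good to about 0.02–0.03 rad.
- **Push:** The normal force was about 9 N, with about 4 N towards the ledge.
- **Grip and pictures:** The fingers were still closed on the 12 mm rib. The pictures show the cover flush and square, the neck in the hole and the housing's corner unmoved.

**Checks that were weak or disagreed**
- **Sideways force:** A side force of about 2 N and a roll moment of about 0.65 N m remained at the wrist while pressing.
- **Ledge contact:** I inferred this from the rise in force, because the arm hid the ledge in the top view.
- **Bystanders:** I did not re-measure them at the end; I felt no unexpected contact.

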